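# Lock a specimen pot in the cam holder

## Robot

A 7-joint arm with a two-finger parallel gripper is mounted at the origin on the work surface. World frame = base frame: x ahead of the robot, y to its left, z up, the work surface at z = 0. Lengths are in m, angles in rad, forces in N, time in s.
With the tool pointing down it reaches from about 0.35 to 0.9 m from the base axis. Payload 7.2 kg.
Tool frame: the origin (TCP) lies midway between the tips of the shut fingers; the grasp point (between the pads) lies 19 mm behind it; z points along the fingers, y is the direction in which the jaws open and shut (so a half turn about z gives the same grasp; the last joint's range is limited). The gripper opens to 88 mm and grips with 3 to 60 N. Pads are 20 mm wide; open, the fingers measure 115 mm over their backs; the gripper's body (75 mm by 178 mm) begins 61 mm behind the grasp point.
Start: joints at [-1.171, 0.411, -0.013, 1.596, 0.006, 1.134, -0.082], TCP at [0.282, 0.558, 0.183] pointing down, gripper open.
Joint ranges: [-2.95, 2.95], [-0.29, 1.99], [-1.47, 1.44], [0.14, 2.54], [-1.03, 4.17], [0.13, 1.85], [-2.86, 2.86]. Speed limits (rad/s): [2.39, 2.39, 3.01, 3.01, 3.14, 3.14, 3.14].

## Interface

Orientations are given as a unit quaternion [x, y, z, w].
In Python, from workcell import arm gives the robot as it stands. The module is installed in compiled form; this text tells all that it offers.
- The arm moves only by the tool move_arm, never from a script. Its arguments are lists of equal length, an entry for each row: "delta_pos": the shift along the tool's x, y, z in cm, a list of three; "rotation": the turn, a rotation vector about the tool's x, y, z in degrees, a list of three. In form: {"delta_pos": [[dx, dy, dz], ...], "rotation": [[wx, wy, wz], ...]}. A call has exactly 8 rows; each row shifts and turns the commanded pose from where the row before left it, along the tool's axes as they then stand; what a row does not reach is not made up. A row lasts 1/10 s, in which the tool goes at most 50 mm and 8.59 degrees, less where a joint would pass 70% of its speed; a pose out of reach is approached as far as the arm can. A call with a gripper value outside its range is refused whole. "jaw" is the finger opening in cm, from 0 to 8.78, set as the call begins (left out, the last holds). The fingers move at their own pace and stop on an object; "grip_force" is the grip in N (left out, the last holds). Time passes only in rows, so rows that do not move let the fingers close, or fill a call up. It gives the time, the measured TCP pose, the force and the opening at its end, in the units of the state.
- arm.state(): the state, without advancing time (a new reading comes with each control period).
- arm.read_camera(name): name is "scene" or "top"; returns the picture (384x512x3 uint8, red, green, blue); there is no depth.
- arm.calibration(name): a dict with "fx", "fy", "cx", "cy" (pixels), "view" (4x4, takes a point from world to camera coordinates). Camera axes: x right, y up, looking along -z (the intrinsics and any distortion apply to the point x, -y, -z); pixel columns grow to the right and rows downward; lengths in m; the calibration is good to about 2 mm. A picture is of the moment at which its call begins. calibration takes no time and is no camera call.
- arm.sign_off(): hands the job in, once; it reports no verdict.
Trained networks look in the newest picture that a camera, given by its name, has taken for a name from the list of things; names that differ only in an ending like _2 or _b are one class to them, and where a whole thing is asked for, a point or a joint stands for the part that bears it (a point fixed in the world has none). Each returns a list of dicts, best first, with "confidence" (0 to 1); they miss things now and then, are a little off and sometimes report something else, mostly with a low value. They report only what shows in the picture. A call takes as long as a camera call. They do not tell look-alikes from the thing itself.
- arm.recognise(camera, name): "rect" ([left, top, right, bottom] in pixels, round what is visible of it).
The state is a dict: "clock": time; "q": joint angles; "dq": joint speeds; "joint_torque": joint torques, N m; "tcp_pos": TCP position; "eef_rot": TCP orientation; "contact_force": force on the tool from outside, world axes, zero at the start; "wrist_torque": the same for the moment, N m; "gripper_width": finger opening in m.
Only numpy, scipy, OpenCV 4.12 (cv2) and the standard library are available. Lean on these libraries where they do the work, as an engineer would, in place of code of your own. Each camera call takes 0.05 s, during which the arm holds its last target.

## Task

Stand the tall specimen pot upright in the round nest of the pot holder, gently and without tipping it. Then turn the black bar knob clockwise (seen from above) just until its sprung follower drops into the notch of the hidden cam and the jaw springs forward and grips the pot; do not force the knob any further, and leave everything else where it is.

Things in the scene. Friction and masses are not known exactly. Their poses are not given: they have to be found in the camera images.
- pot_center (a point): Tall specimen pot, loose, 78 mm high, 0.06 to 0.13 kg: cream body 44 mm in diameter (lowest 4 mm taper to 38 mm), ribbed red lid 49 mm in diameter forming its top 16 mm. The point is its centre, 39 mm above its underside; z is its axis, up. Two short pots of the same make, 48 mm high, stand near: not those.
- holder: Pot holder, fixed to the bench at a different place and angle each time. Aluminium base plate 90 mm (x) by 200 mm (y), 12 mm thick; origin on the bench under it, z up. Its y axis runs from the knob to the nest: nest centre at y = +55 mm, knob axis at y = -45 mm, both at x = 0. The white closed cam housing under the knob is 72 by 70 mm, top at z = 42 mm.
- nest (a point): Centre of the nest's floor, 12 mm above the bench, where the pot's underside rests. Round opening 47.6 mm in diameter (pot body 44 mm); a fence 34 mm high around the side away from the knob, a lip 6 mm high around the rest. A seated pot reaches 90 mm above the bench.
- jaw_home (a point): Fixed point of the holder, 34 mm above the bench: where the rubber face of the sprung jaw (34 mm wide, 22 mm high) stands while the cam holds it back, just clear of a seated pot. When the follower drops, the jaw springs some 5 mm along the holder's y towards the nest and holds the pot against the fence with about 10 N. A steel tail at the housing's rear moves with it.
- knob_grip (a point): Black bar knob on the cam housing. The point is on its vertical turning axis at the bar's mid-height, 63.5 mm above the bench. Bar 46 mm long along the point's x axis, 12 mm thick along y, 24 mm high (51.5 to 75.5 mm above the bench), on a collar 38 mm in diameter. Stays where it is left; end stop 2.6 to 2.9 rad clockwise of the start.
- knob: The same knob, its origin on the axis 44.5 mm above the bench. Light drag of about 0.1 N m until the notch, an unknown 0.5 to 1.8 rad clockwise of the start. There the follower drops, pulling the knob on with about 0.2 N m; after 0.2 to 0.4 rad of easy turning the resistance rises steeply past 0.25 N m: stop. From about 0.5 N m the cam overstrains the follower (over 25 N).
- short_a_center (a point): Bystander: short specimen pot, 48 mm high, 49 mm across its lid; the point is its centre.
- short_b_center (a point): Bystander: another short specimen pot, the same.
- marker: Bystander: white marker pen lying flat, 135 mm long.
- tape: Bystander: roll of paper tape lying flat, 80 mm across, 22 mm high.
- bottle: Bystander: white bottle, 60 mm in diameter, 160 mm high.
- forceps: Bystander: steel forceps lying flat at the left side, 130 mm long.
There are look-alikes about, which are no part of the job. Leave any turquoise look-alike of the part that bears pot_center alone.

How it is judged:
On the way, in this order (a step that is already met when the one before it is completed fails the run):
1. the tall pot stands in the nest, let go, with the jaw still back (horizontal distance between pot_center and nest below 0.005 m and z of pot_center in the frame of holder between 0.048 and 0.054 m and angle between pot_center's own z axis and vertical below 0.1 rad and contact force between the fingers and pot below 0.1 N and contact force between pot and holder below 5 N), for 0.2 s.
2. the follower has dropped into its notch and the jaw grips the pot (contact force between pot and holder above 8 N), for 0.2 s.
At the end, for the whole second after the job is handed in: The tall pot stands upright (within 0.1 rad) on the nest's floor, within 5 mm of its centre, let go and at rest, and the sprung jaw holds it: it presses on the holder with more than 8 N in all (standing free it presses with its weight only, under 1.5 N) (horizontal distance between pot_center and nest below 0.005 m and z of pot_center in the frame of holder between 0.048 and 0.054 m and angle between pot_center's own z axis and vertical below 0.1 rad and contact force between the fingers and pot below 0.1 N and contact force between pot and holder above 8 N and linear speed of pot below 0.01 m/s); the robot touches nothing.
It fails at once if the pot is tipped over by more than 0.5 rad (angle between pot_center's own z axis and vertical above 0.5 rad).
It fails at once if the pot is rammed into the holder with more than 40 N (contact force between pot and holder above 40 N).
It fails at once if the knob is forced: the cam bears on the follower with more than 25 N (contact force between cam and anything else above 25 N).
It fails at once if a bystander is moved by more than 25 mm (distance of any of short_a_center, short_b_center, marker, tape, bottle, forceps from where it was at the start of the episode above 0.025 m).
It also fails if it takes over 72 s, if anything falls off the work surface, if the arm or the gripper's body presses on something with over 40 N, if the wrist force passes 120 N, or if a joint passes its speed limit or range.

## Working session

There is one attempt and no reset: what is moved stays moved. The work goes in short steps, Python scripts to look and compute and a tool call to move; the robot and the scene stay as the last step left them, time stands still between calls to the robot, and variables do not carry over. Pictures are saved under pics/ and viewed, and the job is handed in when it is done.

Besides the shell and the picture viewer there is one more tool, called after "Call:" as name(argument=value, ...), one argument or row to a line, values as JSON. move_arm: Moves the arm, as the interface text tells. Its arguments: {"type":"object","properties":{"delta_pos":{"type":"array","items":{"type":"array","items":{"type":"number"}}},"rotation":{"type":"array","items":{"type":"array","items":{"type":"number"}}},"jaw":{"type":"number"},"grip_force":{"type":"number"}},"required":["delta_pos","rotation"]}

```bash
ls; mkdir -p pics
python3 - <<'E'
from workcell import arm
import cv2,numpy as np
print(arm.state())
for n in("scene","top"):
    im=arm.read_camera(n); cv2.imwrite(f"pics/{n}0.png",cv2.resize(im[:,:,::-1],None,fx=1.5,fy=1.5,interpolation=cv2.INTER_CUBIC))
    print(n,arm.calibration(n))
    for t in("pot_center","holder","knob_grip","short_a_center","jaw_home","nest","tape","bottle","marker","forceps"):
        try: print(t,[( [int(v) for v in d['rect']],round(d['confidence'],2)) for d in arm.recognise(n,t)])
        except Exception as e: print(t,e)
print(arm.state()['clock'])
E
```

```text
pics
{'clock': 0.0, 'q': array([-1.17120673,  0.41189422, -0.01270175,  1.59700929,  0.0056187 ,
        1.13433058, -0.08221429]), 'dq': array([ 0.00075937,  0.00010037,  0.00024056, -0.00011834,  0.00224762,
        0.00040544, -0.00041683]), 'joint_torque': array([-8.76956237e-04, -5.87962604e+01,  6.41568191e-01, -2.91082621e+01,
       -5.36835683e-02,  1.80085120e-02,  1.35833748e-04]), 'tcp_pos': array([0.2816204 , 0.557324  , 0.18212698]), 'eef_rot': array([ 2.31763727e-01,  9.72771777e-01, -7.93911046e-04, -1.19756451e-04]), 'contact_force': array([-0.14023106,  0.22017552, -0.33384166]), 'wrist_torque': array([ 0.03403104,  0.01583689, -0.01680759]), 'gripper_width': 0.08772756994227082}
scene {'fx': 388.3527048871558, 'fy': 388.3527048871558, 'cx': 258.802490808572, 'cy': 185.0110893030891, 'view': array([[-0.01590464,  0.99986723,  0.00354593, -0.04705967],
       [-0.58610808, -0.01219616,  0.81014108,  0.29874741],
       [ 0.81007676,  0.0108067 ,  0.58622423, -1.61761879],
       [ 0.        ,  0.        ,  0.        ,  1.        ]])}
pot_center [([222, 147, 240, 174]
[... 539 characters left out ...]
,  0.0399074 ,  0.01495453],
       [ 0.99558728,  0.00567809,  0.09366814, -0.58330553],
       [-0.09381994,  0.0395492 ,  0.99480334, -0.79615692],
       [ 0.        ,  0.        ,  0.        ,  1.        ]])}
pot_center [([256, 249, 282, 266], 0.95), ([296, 239, 323, 262], 0.68), ([311, 201, 336, 227], 0.61)]
holder [([153, 176, 244, 239], 0.95)]
knob_grip [([204, 187, 220, 209], 0.66)]
short_a_center [([103, 107, 147, 145], 0.73), ([314, 163, 339, 187], 0.56)]
jaw_home [([151, 177, 240, 238], 0.57)]
nest [([152, 173, 243, 237], 0.84)]
tape [([358, 128, 396, 162], 0.64)]
bottle [([102, 110, 142, 144], 0.97)]
marker [([216, 146, 272, 154], 0.67)]
forceps [([89, 202, 113, 255], 0.89)]
1.1
```

View pics/scene0.png

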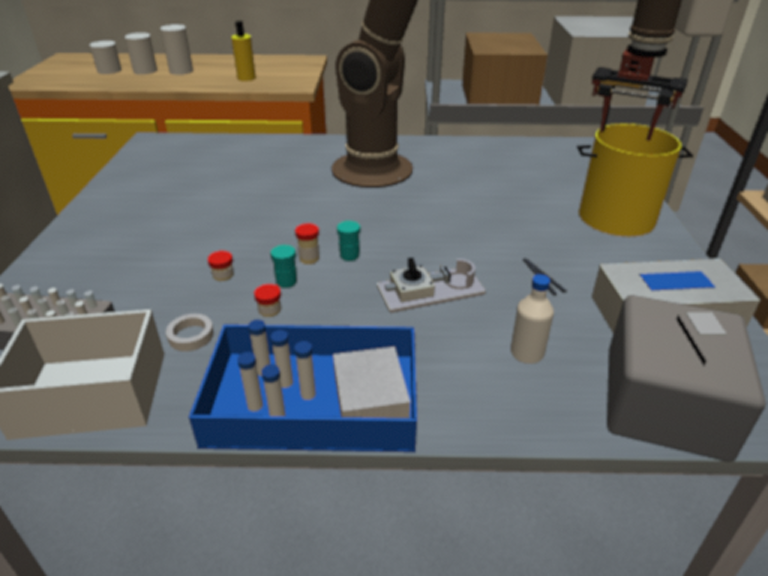

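View pics/top0.png

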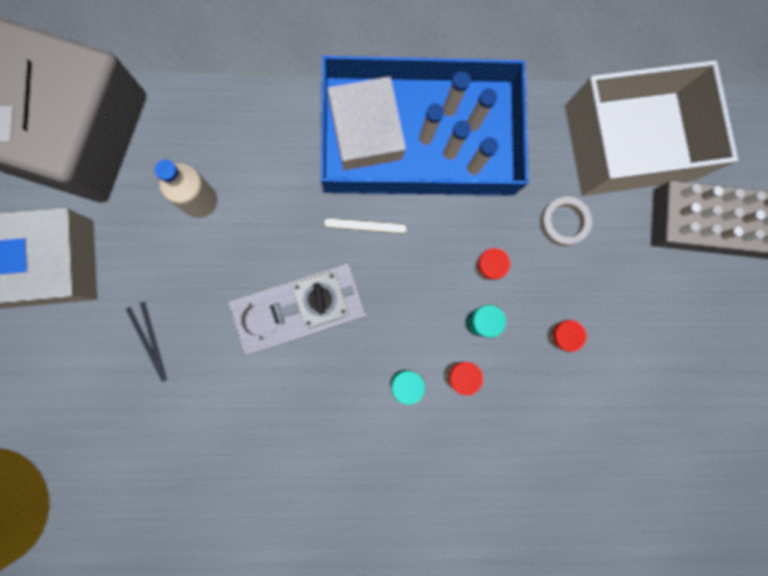

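Run:
```python
import cv2
t=cv2.imread('pics/top0.png'); s=cv2.imread('pics/scene0.png')
cv2.imwrite('pics/ct1.png',cv2.resize(t[230:400,200:380],None,fx=4,fy=3.5,interpolation=2)[:600,:800])
cv2.imwrite('pics/ct2.png',cv2.resize(t[220:420,360:530],None,fx=3,fy=3,interpolation=2))
cv2.imwrite('pics/cs1.png',cv2.resize(s[200:330,235:505],None,fx=2.9,fy=2.9,interpolation=2))
```

```text
(no output)
```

View crops.

The top view (1.5x) shows red lids at (465,378), (570,336) and (494,263), and turquoise look-alikes at (408,387) and (489,321). In the scene view the red-lidded pot at (307,243) is clearly taller than those at (220,265) and (267,300). Next I confirm that in the crops.

View pics/cs1.png

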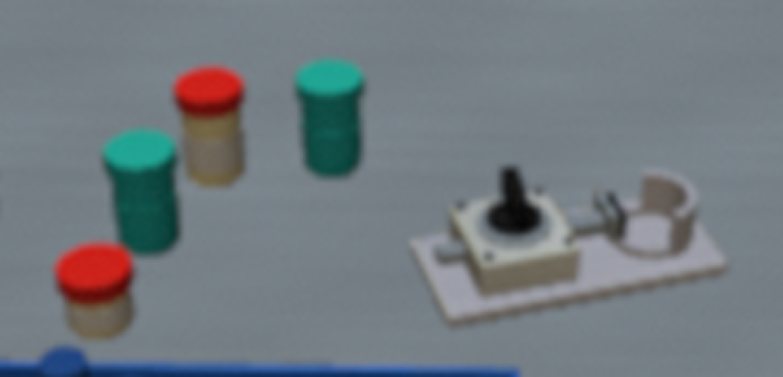

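View pics/ct1.png

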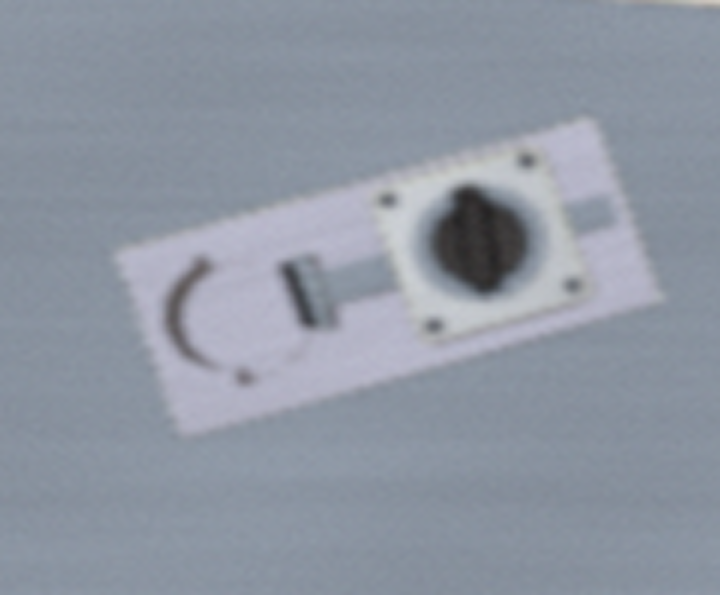

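```bash
cat > h.py <<'E'
import numpy as np,cv2
from workcell import arm
from scipy.spatial.transform import Rotation as R
def ray(cam,u,v):
    c=arm.calibration(cam); V=c['view']; Rm=V[:3,:3]; o=-Rm.T@V[:3,3]
    d=np.array([(u-c['cx'])/c['fx'],-(v-c['cy'])/c['fy'],-1.0])
    return o,Rm.T@d
def atz(cam,u,v,z):
    o,d=ray(cam,u,v); return o+d*(z-o[2])/d[2]
def proj(cam,P):
    c=arm.calibration(cam); V=c['view']; P=np.atleast_2d(P); p=P@V[:3,:3].T+V[:3,3]
    return np.c_[c['cx']+c['fx']*p[:,0]/-p[:,2], c['cy']-c['fy']*p[:,1]/-p[:,2]]
def fitmask(m):
    n,l,s,c=cv2.connectedComponentsWithStats(m.astype(np.uint8)); return [(s[i],c[i]) for i in range(1,n) if s[i][4]>30]
E
python3 - <<'E'
from h import *
im=arm.read_camera('top'); cv2.imwrite('pics/top_raw.png',im[:,:,::-1])
sc=arm.read_camera('scene'); cv2.imwrite('pics/scene_raw.png',sc[:,:,::-1])
hsv=cv2.cvtColor(im,cv2.COLOR_RGB2HSV)
red=((hsv[...,0]<8)|(hsv[...,0]>172))&(hsv[...,1]>150)&(hsv[...,2]>120)
for s,c in fitmask(red): print(s,c,[atz('top',*c,z)[:2].round(4) for z in(.048,.078)])
hs=cv2.cvtColor(sc,cv2.COLOR_RGB2HSV)
red=((hs[...,0]<8)|(hs[...,0]>172))&(hs[...,1]>150)&(hs[...,2]>100)
for s,c in fitmask(red): print('sc',s,c)
print(proj('scene',[[0,0,0]]),arm.state()['clock'])
E
```

```text
[319 166  21  20 321] [328.75700935 175.4953271 ] [array([ 0.6222, -0.1682]), array([ 0.6179, -0.16  ])]
[370 214  21  20 332] [379.49698795 223.45783133] [array([ 0.5108, -0.2849]), array([ 0.5107, -0.2723])]
[300 242  21  21 368] [310.07336957 251.79891304] [array([ 0.446 , -0.1216]), array([ 0.4483, -0.1151])]
sc [197 149  15  11 123] [203.90243902 153.76422764]
sc [139 167  16  12 130] [146.13846154 172.21538462]
sc [170 190  17  13 170] [177.71764706 195.40588235]
[[247.50455715 113.2887734 ]] 1.2
```

```bash
cat > fit.py <<'E'
from h import *
from scipy.optimize import minimize
im=cv2.imread('pics/top_raw.png')[:,:,::-1].copy(); sc=cv2.imread('pics/scene_raw.png')[:,:,::-1].copy()
def box(x0,x1,y0,y1,z0,z1): return np.array([[x,y,z] for x in(x0,x1) for y in(y0,y1) for z in(z0,z1)])
solids=[box(-.045,.045,-.1,.1,0,.012),box(-.036,.036,-.045-.035,-.045+.035,.012,.042)]
def tf(p,P):
    c,s=np.cos(p[2]),np.sin(p[2]); return P@np.array([[c,-s,0],[s,c,0],[0,0,1]]).T+[p[0],p[1],0]
S=8
def sil(cam,p,lst,shape,roi):
    m=np.zeros(((roi[3]-roi[1])*S,(roi[2]-roi[0])*S),np.uint8)
    for P in lst:
        q=proj(cam,tf(p,P)); q=((q-[roi[0],roi[1]]+.5)*S-.5).astype(np.float32)
        cv2.fillConvexPoly(m,cv2.convexHull(q).round().astype(np.int32),255)
    return cv2.resize(m,None,fx=1/S,fy=1/S,interpolation=cv2.INTER_AREA)/255.
if __name__=='__main__':
    roi=(140,160,260,250)
    c=im[roi[1]:roi[3],roi[0]:roi[2]].astype(float)
    bg=np.median(c.reshape(-1,3),0); print('bg',bg)
    d=np.abs(c-bg).sum(2); soft=np.clip(d/60,0,1)
    m=cv2.morphologyEx((d>40).astype(np.uint8),cv2.MORPH_CLOSE,np.ones((5,5)))
    n,l,s,_=cv2.connectedComponentsWithStats(m); k=1+np.argmax(s[1:,4]); m=(l==k)
    cv2.imwrite('pics/mask.png',cv2.resize(m.astype(np.uint8)*255,None,fx=5,fy=5,interpolation=0))
    def cost(p): return np.abs(sil('top',p,solids,None,roi)-m).sum()
    c0=atz('top',197,207,.012); best=None
    for a in(1.3,1.45,1.2): 
        r=minimize(cost,[c0[0],c0[1],a],method='Nelder-Mead',options=dict(initial_simplex=[[c0[0],c0[1],a],[c0[0]+.01,c0[1],a],[c0[0],c0[1]+.01,a],[c0[0],c0[1],a+.1]]))
        print(r.x,r.fun,m.sum())
        if best is None or r.fun<best.fun: best=r
    p=best.x; np.save('holder.npy',p)
    from sys import exit
    nest=tf(p,np.array([[0,.055,.012],[0,-.045,.0635],[0,-.045,.0755]])); print(nest)
    def ov(img,cam,roi,f,name):
        big=cv2.resize(img[roi[1]:roi[3],roi[0]:roi[2],::-1],None,fx=f,fy=f,interpolation=2)
        def dr(P,col,closed=True):
            q=((proj(cam,tf(p,np.array(P,float)))-[roi[0],roi[1]]+.5)*f-.5).round().astype(int); cv2.polylines(big,[q],closed,col,1)
        t=np.linspace(0,2*np.pi,40)
        for z in(0.012,): dr([[-.045,-.1,z],[.045,-.1,z],[.045,.1,z],[-.045,.1,z]],(0,0,255))
        dr([[-.036,-.08,.042],[.036,-.08,.042],[.036,-.01,.042],[-.036,-.01,.042]],(0,255,0))
        dr([[.0238*np.cos(a),.055+.0238*np.sin(a),.012] for a in t],(255,0,0))
        dr([[.019*np.cos(a),-.045+.019*np.sin(a),.0515] for a in t],(0,255,255))
        dr([[0,-.045,.0755],[0,-.0451,.0515]],(255,0,255))
        cv2.imwrite(name,big)
    ov(im,'top',(145,165,250,245),7,'pics/ovt.png'); ov(sc,'scene',(240,160,335,215),8,'pics/ovs.png')
E
python3 fit.py
```

```text
bg [138. 147. 160.]
[0.55336183 0.13894001 0.31833457] 184.76078431372548 3050
[0.55332152 0.1390837  0.31811799] 182.82745098039214 3050
[0.55345864 0.13908238 0.31925984] 183.78039215686277 3050
[[0.53611864 0.19132411 0.012     ]
 [0.56739659 0.09634154 0.0635    ]
 [0.56739659 0.09634154 0.0755    ]]
```

View pics/ovt.png

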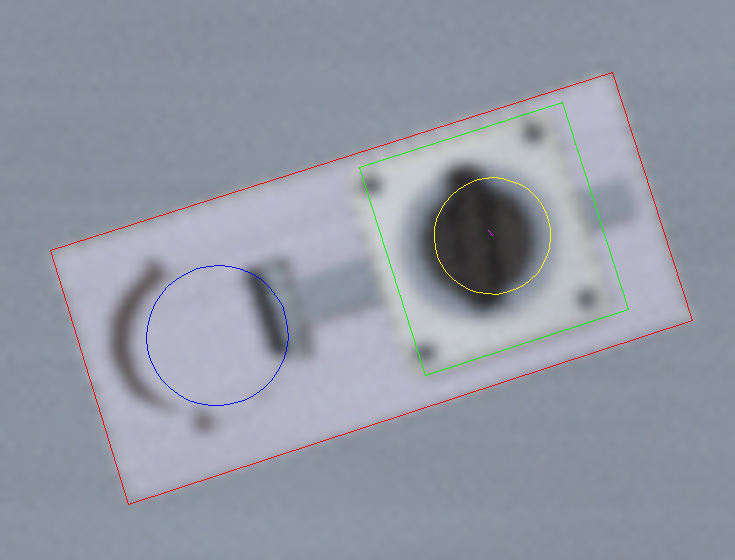

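View pics/ovs.png

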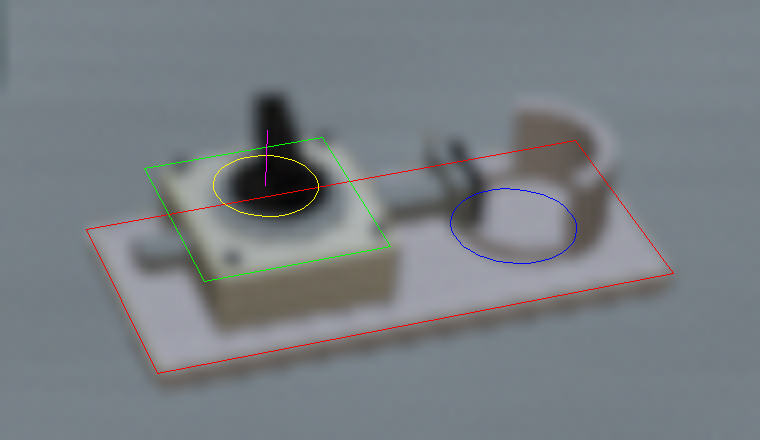

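```bash
cat > fit2.py <<'E'
from fit import *
t=np.linspace(0,2*np.pi,48,endpoint=False)
ring=lambda r,z:np.c_[r*np.cos(t),r*np.sin(t),0*t+z]
collar=np.r_[ring(.019,.0445),ring(.019,.0515)]
bar=box(-.023,.023,-.006,.006,.0515,.0755)
def softmask(img,roi,lo,hi):
    g=img[roi[1]:roi[3],roi[0]:roi[2]].max(2).astype(float); return np.clip((hi-g)/(hi-lo),0,1),g
for cam,img,roi,init in(('top',im,(198,178,230,218),(.567,.10,1.4)),('scene',sc,(262,166,288,192),(.567,.10,1.4))):
    m,g=softmask(img,roi,40 if cam=='top' else 20,150 if cam=='top' else 130)
    print(cam); print(g.astype(int)[::2,::2])
    best=None
    for a in np.arange(0,np.pi,.3):
        s0=np.array([init[0],init[1],a])
        f=lambda p:np.abs(sil(cam,p,[collar,bar],None,roi)-m).sum()
        r=minimize(f,s0,method='Nelder-Mead',options=dict(initial_simplex=[s0,s0+[.005,0,0],s0+[0,.005,0],s0+[0,0,.2]]))
        if best is None or r.fun<best.fun: best=r
    print(best.x.round(4),best.fun,m.sum())
# joint
def jf(p):
    s=0
    for cam,img,roi,lo,hi in(('top',im,(198,178,230,218),40,150),('scene',sc,(262,166,288,192),20,130)):
        s+=np.abs(sil(cam,p,[collar,bar],None,roi)-softmask(img,roi,lo,hi)[0]).sum()
    return s
E
python3 fit2.py
python3 - <<'E'
import cv2
im=cv2.imread('pics/top_raw.png')
cv2.imwrite('pics/nest.png',cv2.resize(im[190:235,150:200],None,fx=12,fy=12,interpolation=cv2.INTER_LANCZOS4))
E
```

```text
top
[[161 161 161 160 160 163 162 161 160 160 156 160 162 182 194 201]
 [162 162 164 164 162 161 160 161 163 170 178 184 196 200 204 202]
 [165 164 164 165 162 164 176 178 185 180 183 151 167 187 201 204]
 [162 160 162 177 180 187 182 193 193 199 191 134 149 185 200 197]
 [176 182 190 182 195 198 203 203 202 202 202 193 195 182 193 201]
 [183 196 203 207 205 189 146 142 176 193 196 201 202 194 194 196]
 [149 200 209 208 196 131  52  59 114 157 168 188 199 196 188 196]
 [153 202 206 193 168 117  51  47  52  92 132 164 186 199 180 171]
 [208 209 201 167 130  66  45  53  43  55  71 132 167 189 186 161]
 [210 211 191 154  86  50  45  58  43  58  59  98 156 184 194 162]
 [204 209 181 139  63  57  50  58  44  57  64  80 147 177 197 176]
 [194 205 179 139  69  55  46  56  52  52  63  79 147 180 197 191]
 [179 208 184 153  89  60  47  57  51  48  65 103 158 183 198 194]
 [163 203 197 167 126  70  51  53  52  45  72 136 166 193 198 199]
 [159 193 207 182 160 131  79  52  54  68 139 161 178 198 193 155]
 [158 179 207 201 181 165 146  95  70 111 159 182 196 197 190 136]
 [194 189 197 205 201 19
[... 1140 characters left out ...]
,options=dict(initial_simplex=[s0,s0+[.005,0,0],s0+[0,.005,0],s0+[0,0,.2]]))
    res = _minimize_neldermead(fun, x0, args, callback, bounds=bounds,
                               **options)
    fxr = func(xr)
    fx = function(np.copy(x), *(wrapper_args + args))
  File "fit2.py", line 14, in <lambda>
    f=lambda p:np.abs(sil(cam,p,[collar,bar],None,roi)-m).sum()
                      ~~~^^^^^^^^^^^^^^^^^^^^^^^^^^^^^
  File "fit.py", line 12, in sil
    q=proj(cam,tf(p,P)); q=((q-[roi[0],roi[1]]+.5)*S-.5).astype(np.float32)
  File "h.py", line 11, in proj
    c=arm.calibration(cam); V=c['view']; P=np.atleast_2d(P); p=P@V[:3,:3].T+V[:3,3]
ValueError: time passes only in moves, steps and waits
```

View pics/nest.png

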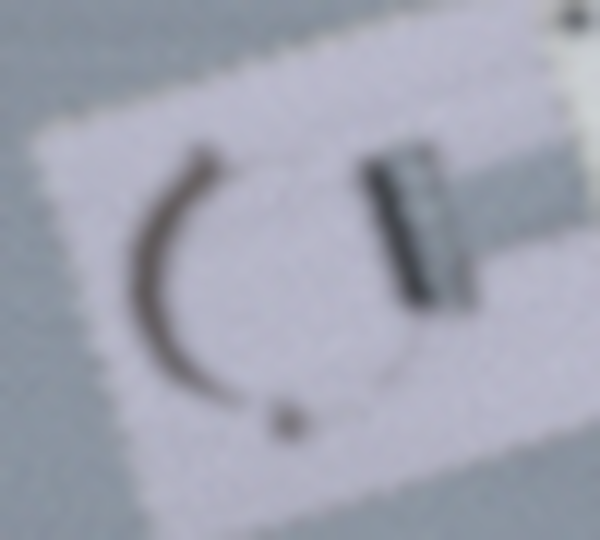

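```bash
python3 - <<'E'
from workcell import arm
import pickle; pickle.dump({c:arm.calibration(c) for c in('top','scene')},open('cal.pkl','wb'))
E
sed -i "s/c=arm.calibration(cam)/c=CAL[cam]/; s/^def ray/import pickle; CAL=pickle.load(open('cal.pkl','rb'))\ndef ray/" h.py
cat > ov2.py <<'E'
from fit import *
p=np.load('holder.npy'); th=p[2]; ey=np.array([-np.sin(th),np.cos(th)])
import sys
dy,dx=float(sys.argv[1]),float(sys.argv[2]); p=p.copy(); p[:2]+=dy*ey+dx*np.array([np.cos(th),np.sin(th)])
t=np.linspace(0,2*np.pi,60)
out=[]
for cam,img,roi,f in(('top',im,(148,175,238,240),8),('scene',sc,(250,160,330,210),9)):
    big=cv2.resize(img[roi[1]:roi[3],roi[0]:roi[2],::-1],None,fx=f,fy=f,interpolation=cv2.INTER_LANCZOS4)
    def dr(P,col,closed=True):
        q=((proj(cam,tf(p,np.array(P,float)))-[roi[0],roi[1]]+.5)*f-.5).round().astype(int); cv2.polylines(big,[q],closed,col,1)
    dr([[-.045,-.1-dy,.012],[.045,-.1-dy,.012],[.045,.1-dy,.012],[-.045,.1-dy,.012]],(0,0,255))
    dr([[-.036,-.08,.042],[.036,-.08,.042],[.036,-.01,.042],[-.036,-.01,.042]],(0,255,0))
    dr([[.0238*np.cos(a),.055+.0238*np.sin(a),.018] for a in t],(255,0,0))
    dr([[.0238*np.cos(a),.055+.0238*np.sin(a),.046] for a in t[:31]],(255,255,0),False)
    dr([[.019*np.cos(a),-.045+.019*np.sin(a),.0515] for a in t],(0,255,255))
    cv2.imwrite(f'pics/o2{cam}{sys.argv[3]}.png',big)
print(tf(p,np.array([[0,.055,.012],[0,-.045,.0635]])))
E
python3 ov2.py 0.0045 0 a; sed -i '/^# joint/,$d' fit2.py; sed -i 's/^    print(cam); .*$//' fit2.py; python3 fit2.py
```

```text
[[0.53471113 0.19559833 0.012     ]
 [0.56598909 0.10061575 0.0635    ]]
[0.5659 0.1011 3.3117] 62.803386809269156 195.1909090909091
[0.5634 0.101  0.0466] 38.37843137254902 114.68181818181817
```

View pics/o2topa.png

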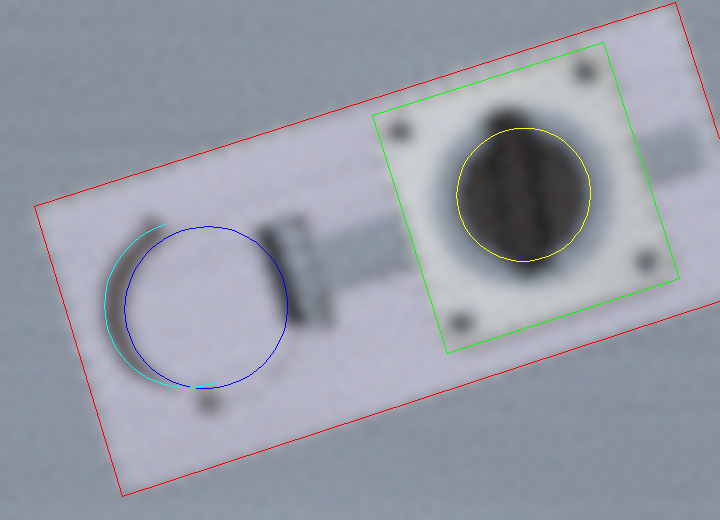

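View pics/o2scenea.png

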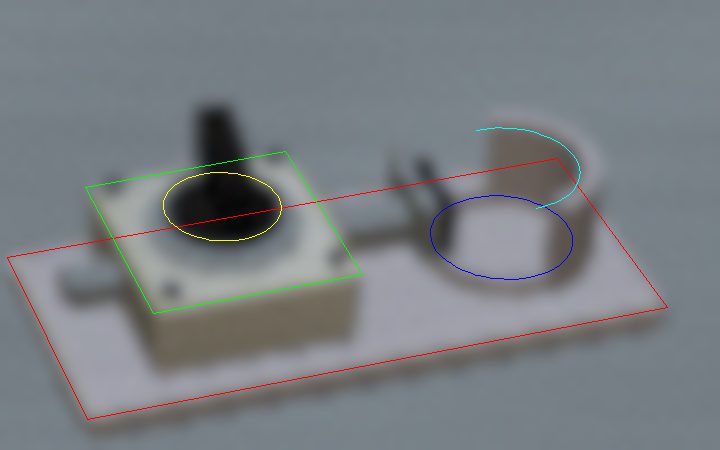

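Run:
```python
from h import *
im=cv2.imread('pics/top_raw.png')[:,:,::-1].copy()
hsv=cv2.cvtColor(im,cv2.COLOR_RGB2HSV)
tq=(abs(hsv[...,0].astype(int)-86)<12)&(hsv[...,1]>110)&(hsv[...,2]>150)
for s,c in fitmask(tq): print(s,c,atz('top',*c,.078)[:2])
from workcell import arm
print(R.from_quat(arm.state()['eef_rot']).as_matrix().round(3))
red=((hsv[...,0]<8)|(hsv[...,0]>172))&(hsv[...,1]>150)&(hsv[...,2]>120)
t=np.linspace(0,2*np.pi,60)
big=cv2.resize(im[150:270,260:400,::-1],None,fx=5,fy=5,interpolation=2)
for (x,y) in [(.4483,-.1151)]:
  for z,r in((.078,.0245),(.062,.0245),(0,.019)):
    q=((proj('top',np.c_[x+r*np.cos(t),y+r*np.sin(t),0*t+z])-[260,150]+.5)*5-.5).round().astype(int); cv2.polylines(big,[q],True,(0,0,0),1)
cv2.imwrite('pics/pots.png',big)
sc=cv2.imread('pics/scene_raw.png')
big=cv2.resize(sc[140:215,160:260],None,fx=7,fy=7,interpolation=2)
for z,r in((.078,.0245),(.062,.0245),(0.004,.022)):
    q=((proj('scene',np.c_[.4483+r*np.cos(t),-.1151+r*np.sin(t),0*t+z])-[160,140]+.5)*7-.5).round().astype(int); cv2.polylines(big,[q],True,(0,0,0),1)
cv2.imwrite('pics/pots2.png',big)
```

```text
[316 203  21  22 372] [326.06451613 213.68817204] [ 0.53205703 -0.15222182]
[261 247  22  23 392] [271.75765306 258.04846939] [ 0.43485911 -0.03057494]
[[-0.893  0.451  0.   ]
 [ 0.451  0.893  0.   ]
 [ 0.     0.    -1.   ]]
```

View pics/pots.png

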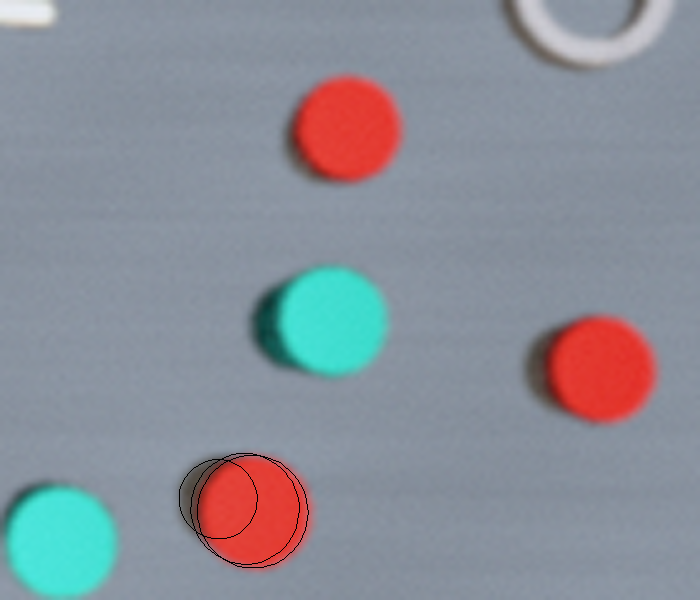

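View pics/pots2.png

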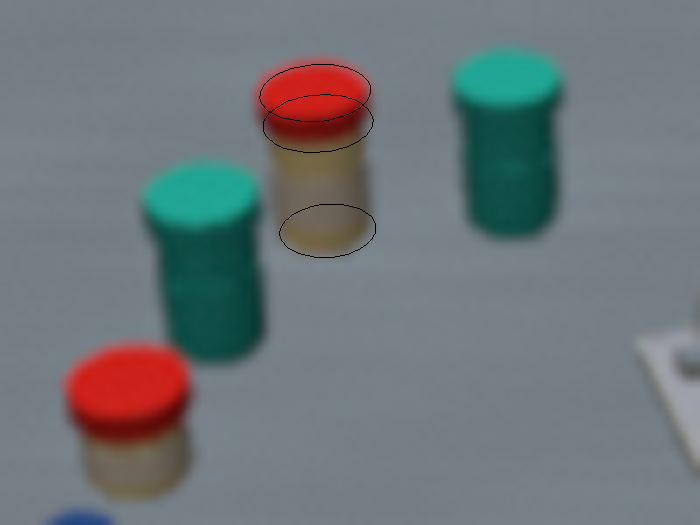

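```bash
cat >> h.py <<'E'
def plan(target,yaw_y=None):
    """delta in tool frame cm; yaw: angle of tool y (deg)"""
    s=arm.state(); M=R.from_quat(s['eef_rot']).as_matrix()
    d=M.T@(np.array(target)-s['tcp_pos'])*100
    print('tcp',s['tcp_pos'].round(4),'delta cm',d.round(2),'yaw_y',round(np.degrees(np.arctan2(M[1,1],M[0,1])),2),'tilt z',M[:,2].round(4),'t',round(s['clock'],2),'F',s['contact_force'].round(2),'T',s['wrist_torque'].round(3),'w',round(s['gripper_width'],4),'q7',round(s['q'][6],2))
E
python3 - <<'E'
from h import *
print(atz('scene',413,153,0),atz('scene',420,85,.2),atz('scene',420,97,.2))
print(proj('scene',arm.state()['tcp_pos']),atz('top',136,137,0))
plan([.4478,-.116,.28]); plan([.4478,-.116,.15])
E
```

```text
[0.30558567 0.59344626 0.        ] [0.18189663 0.60820934 0.2       ] [0.28606166 0.57498551 0.2       ]
[[413.07994713 101.31581758]] [0.7206772  0.29351971 0.        ]
tcp [0.2818 0.5579 0.183 ] delta cm [-45.2  -52.66  -9.71] yaw_y 63.2 tilt z [ 0.e+00  1.e-04 -1.e+00] t 1.2 F [-0.88  0.06  0.57] T [-0.022  0.012  0.022] w 0.088 q7 -0.08
tcp [0.2818 0.5579 0.183 ] delta cm [-45.2  -52.67   3.29] yaw_y 63.2 tilt z [ 0.e+00  1.e-04 -1.e+00] t 1.2 F [-0.88  0.06  0.57] T [-0.022  0.012  0.022] w 0.088 q7 -0.08
```

Call:
move_arm(
  delta_pos=[
    [0,0,-4],
    [0,0,-4],
    [0,0,-4],
    [-2,-2.5,0],
    [-2.5,-3,0],
    [-2.5,-3,0],
    [-2.7,-3.2,0],
    [-2.7,-3.2,0],
  ],
  rotation=[
    [0,0,0],
    [0,0,0],
    [0,0,0],
    [0,0,0],
    [0,0,0],
    [0,0,0],
    [0,0,0],
    [0,0,0],
  ],
  jaw=7.2,
  grip_force=12,
)

```text
clock: 2.0
tcp_pos: [0.3255, 0.3673, 0.303]
eef_rot: [0.232, 0.973, 0.0, 0.0]
contact_force: [-0.3, 0.2, 1.3]
gripper_width: 0.072
```

Call:
move_arm(
  delta_pos=[
    [-3,-3.5,0],
    [-3,-3.5,0],
    [-3,-3.5,0],
    [-3,-3.5,0],
    [-3,-3.5,0],
    [-3,-3.5,0],
    [-3,-3.5,0],
    [-3,-3.5,0],
  ],
  rotation=[
    [0,0,0],
    [0,0,0],
    [0,0,0],
    [0,0,0],
    [0,0,0],
    [0,0,0],
    [0,0,0],
    [0,0,0],
  ],
)

```text
clock: 2.8
tcp_pos: [0.4134, 0.0089, 0.3033]
eef_rot: [0.232, 0.973, 0.001, 0.0]
contact_force: [0.8, -0.4, 0.0]
gripper_width: 0.0718
```

Run:
```python
from h import *
plan([.4478,-.116,.12])
```

```text
tcp [0.4134 0.0089 0.3033] delta cm [-8.69 -9.62 18.33] yaw_y 63.2 tilt z [ 1.1e-03  8.0e-04 -1.0e+00] t 2.8 F [ 0.83 -0.41  0.03] T [ 0.016 -0.078  0.047] w 0.0718 q7 0.92
```

Call:
move_arm(
  delta_pos=[
    [-2.7,-3,0],
    [-2.7,-3,2],
    [-2.2,-2.4,3.5],
    [-1.1,-1.2,4],
    [0,0,4],
    [0,0,3],
    [0,0,1.8],
    [0,0,0],
  ],
  rotation=[
    [0,0,0],
    [0,0,0],
    [0,0,0],
    [0,0,0],
    [0,0,0],
    [0,0,0],
    [0,0,0],
    [0,0,0],
  ],
)

```text
clock: 3.6
tcp_pos: [0.4459, -0.1139, 0.118]
eef_rot: [0.232, 0.973, -0.001, -0.002]
contact_force: [0.7, 0.5, 0.3]
gripper_width: 0.072
```

Run:
```python
from h import *
plan([.4478,-.116,.051])
a=arm.read_camera('top')[:,:,::-1];b=arm.read_camera('scene')[:,:,::-1]
f=5
A=cv2.resize(a[200:290,250:360],None,fx=f,fy=f,interpolation=2)
cv2.imwrite('pics/g1.png',A)
cv2.imwrite('pics/g2.png',cv2.resize(b[100:200,150:270],None,fx=5,fy=5,interpolation=2))
```

```text
tcp [ 0.4459 -0.1139  0.118 ] delta cm [-0.29 -0.09  6.7 ] yaw_y 63.19 tilt z [-4.3e-03 -3.0e-04 -1.0e+00] t 3.6 F [0.68 0.51 0.26] T [0.025 0.031 0.028] w 0.072 q7 1.45
```

View pics/g1.png

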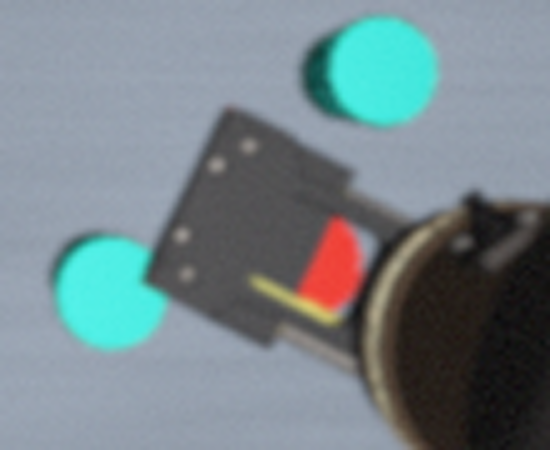

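View pics/g2.png

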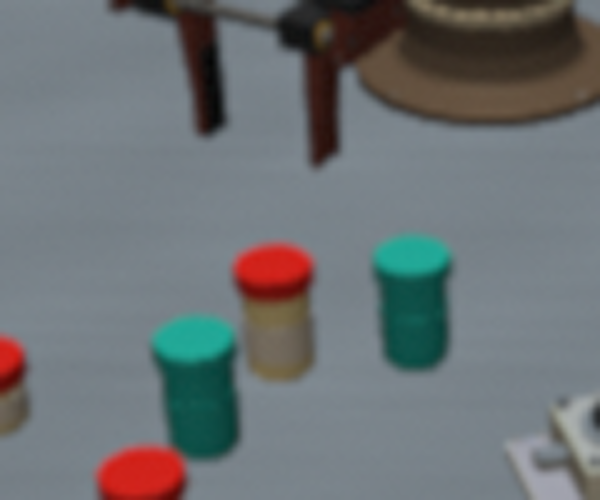

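Run:
```python
from h import *
c=np.array([.4459,-.1139,.118]); y=np.array([.451,.893,0])
print('tips exp',proj('scene',[c+y*.036,c-y*.036,c]))
b=arm.read_camera('scene')[:,:,::-1]; print(arm.state()['clock'],arm.state()['tcp_pos'])
roi=(180,100,240,180); f=9
big=cv2.resize(b[100:165,170:250],None,fx=f,fy=f,interpolation=cv2.INTER_LANCZOS4)
for P in [c+y*.036,c-y*.036,c]:
    q=((proj('scene',P)[0]-[170,100]+.5)*f-.5).astype(int); cv2.circle(big,tuple(int(v) for v in q),4,(0,255,0),1)
cv2.imwrite('pics/g3.png',big)
```

```text
tips exp [[213.93969859 143.86768592]
 [194.34309903 138.38927271]
 [204.03009926 141.09736448]]
3.75 [ 0.44837269 -0.11430561  0.1209451 ]
```

View pics/g3.png

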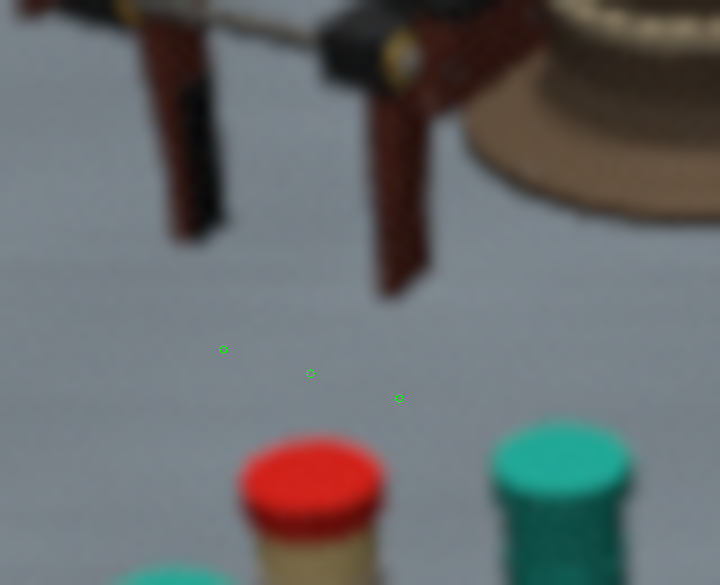

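Run:
```python
from h import *
s=arm.state(); c=s['tcp_pos']; y=np.array([.451,.893,0])
a=arm.read_camera('top')[:,:,::-1]; b=arm.read_camera('scene')[:,:,::-1]
for nm,img,cam,roi,f in(('g4',a,'top',(230,180,400,300),4),('g5',b,'scene',(150,40,270,170),5)):
    big=cv2.resize(img[roi[1]:roi[3],roi[0]:roi[2]],None,fx=f,fy=f,interpolation=2)
    def px(P): return tuple(int(v) for v in ((proj(cam,P)[0]-roi[:2]+.5)*f))
    for k,h in enumerate((0,.019,.08,.12,.2)):
        col=[(0,255,0),(0,255,255),(255,255,0),(255,0,255),(255,255,255)][k]
        cv2.line(big,px(c+[0,0,h]-y*.04),px(c+[0,0,h]+y*.04),col,1); cv2.circle(big,px(c+[0,0,h]),3,col,1)
    cv2.imwrite(f'pics/{nm}.png',big)
```

```text
(no output)
```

View pics/g4.png

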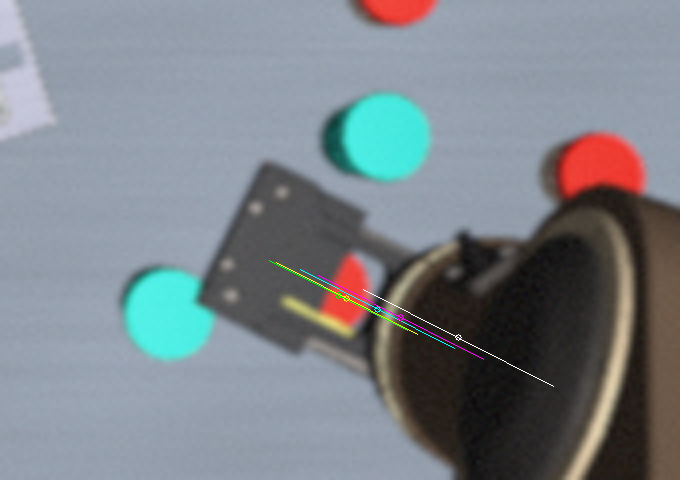

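View pics/g5.png

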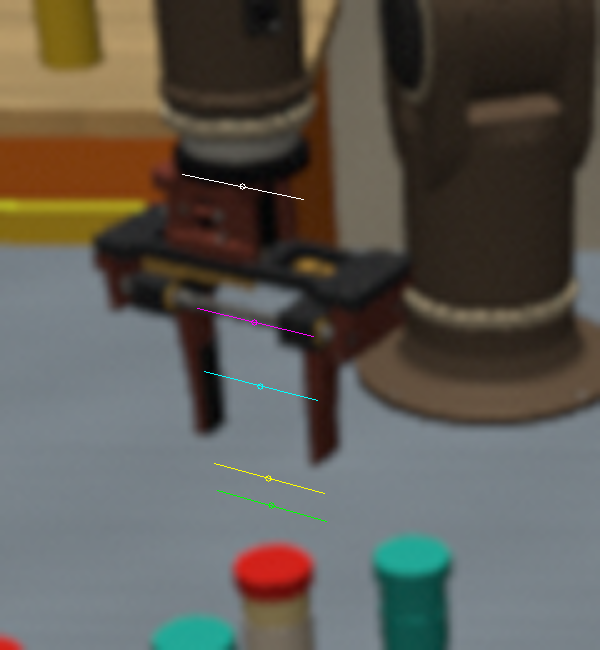

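Run:
```python
from h import *
s=arm.state(); c=s['tcp_pos']; y=np.array([.451,.893,0]); x=np.array([-.893,.451,0])
print('cam',ray('top',0,0)[0],ray('scene',0,0)[0])
for h in(.06,.08,.1,.12,.14,.16):
    print(h,[((proj('top',c+[0,0,h]+y*.089+k*.0375*x)[0]-[230,180]+.5)*4).round() for k in(-1,1)], [((proj('scene',c+[0,0,h]+y*e*.089)[0]-[150,40]+.5)*5).round() for e in(-1,1)])
```

```text
cam [0.5060071  0.04974202 0.8460599 ] [1.4847452  0.06817811 0.70642665]
0.06 [array([235., 149.]), array([165., 291.])] [array([142., 385.]), array([392., 450.])]
0.08 [array([241., 148.]), array([169., 294.])] [array([138., 355.]), array([390., 419.])]
0.1 [array([248., 147.]), array([174., 298.])] [array([134., 324.]), array([389., 386.])]
0.12 [array([255., 146.]), array([179., 302.])] [array([130., 292.]), array([387., 354.])]
0.14 [array([263., 145.]), array([184., 306.])] [array([125., 260.]), array([386., 320.])]
0.16 [array([272., 143.]), array([190., 310.])] [array([121., 227.]), array([384., 286.])]
```

The fingertips show about 40 mm higher in the picture than the reported TCP projects. I lower partly, with the jaws astride the lid and harmless either way, and look again.

Call:
move_arm(
  delta_pos=[
    [0.1,-0.15,1],
    [0,0,1],
    [0,0,1],
    [0,0,1],
    [0,0,0.5],
    [0,0,0],
    [0,0,0],
    [0,0,0],
  ],
  rotation=[
    [0,0,0],
    [0,0,0],
    [0,0,0],
    [0,0,0],
    [0,0,0],
    [0,0,0],
    [0,0,0],
    [0,0,0],
  ],
)

```text
clock: 4.65
tcp_pos: [0.4464, -0.1151, 0.0752]
eef_rot: [0.232, 0.973, 0.0, 0.0]
contact_force: [-0.7, -0.1, 1.1]
gripper_width: 0.0717
```

```bash
cat > look.py <<'E'
from h import *
import sys
cam,x0,y0,x1,y1,f,name=sys.argv[1],*map(int,sys.argv[2:7]),sys.argv[7]
b=arm.read_camera(cam)[:,:,::-1]; cv2.imwrite(f'pics/{name}_raw.png',b)
big=cv2.resize(b[y0:y1,x0:x1],None,fx=f,fy=f,interpolation=2)
s=arm.state();c=s['tcp_pos'];M=R.from_quat(s['eef_rot']).as_matrix();y=M[:,1]
def px(P): return tuple(int(v) for v in ((proj(cam,P)[0]-[x0,y0]+.5)*f))
w=s['gripper_width']/2
cv2.line(big,px(c-y*w),px(c+y*w),(0,255,0),1)
cv2.imwrite(f'pics/{name}.png',big); plan([.4478,-.116,.051])
E
python3 look.py scene 150 80 270 190 6 g6
```

```text
tcp [ 0.4464 -0.1151  0.0752] delta cm [-0.17 -0.02  2.42] yaw_y 63.2 tilt z [ 6.e-04  0.e+00 -1.e+00] t 4.7 F [ 0.42 -0.26  0.5 ] T [ 0.015 -0.017 -0.009] w 0.0722 q7 1.52
```

View pics/g6.png

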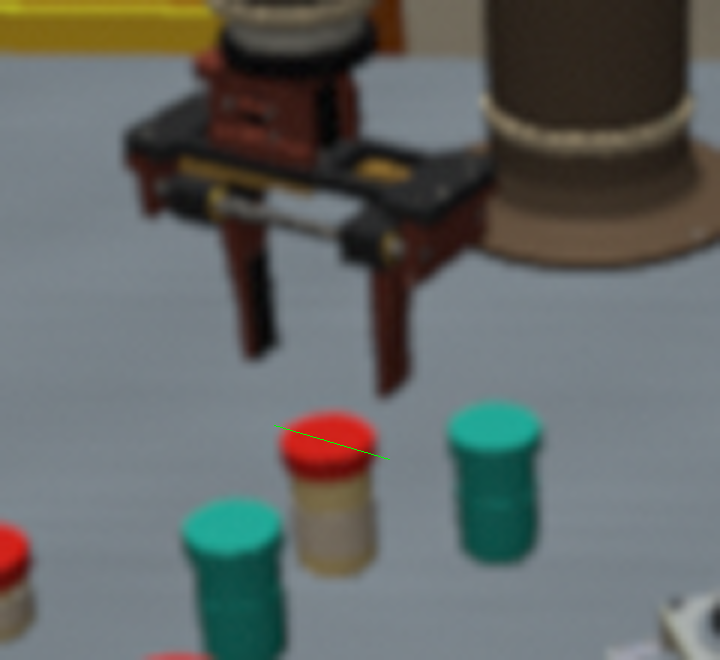

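Call:
move_arm(
  delta_pos=[
    [-0.1,0,1],
    [0,0,1],
    [0,0,1],
    [0,0,1],
    [0,0,0.5],
    [0,0,0],
    [0,0,0],
    [0,0,0],
  ],
  rotation=[
    [0,0,0],
    [0,0,0],
    [0,0,0],
    [0,0,0],
    [0,0,0],
    [0,0,0],
    [0,0,0],
    [0,0,0],
  ],
)

```text
clock: 5.5
tcp_pos: [0.4473, -0.1155, 0.0302]
eef_rot: [0.232, 0.973, 0.0, 0.0]
contact_force: [0.5, 0.5, 0.1]
gripper_width: 0.072
```

```bash
python3 look.py scene 150 80 270 190 6 g7
```

```text
tcp [ 0.4473 -0.1155  0.0303] delta cm [-0.07 -0.02 -2.07] yaw_y 63.19 tilt z [ 7.e-04  0.e+00 -1.e+00] t 5.55 F [ 0.07 -0.32  0.01] T [-0.037 -0.009  0.053] w 0.0718 q7 1.59
```

View pics/g7.png

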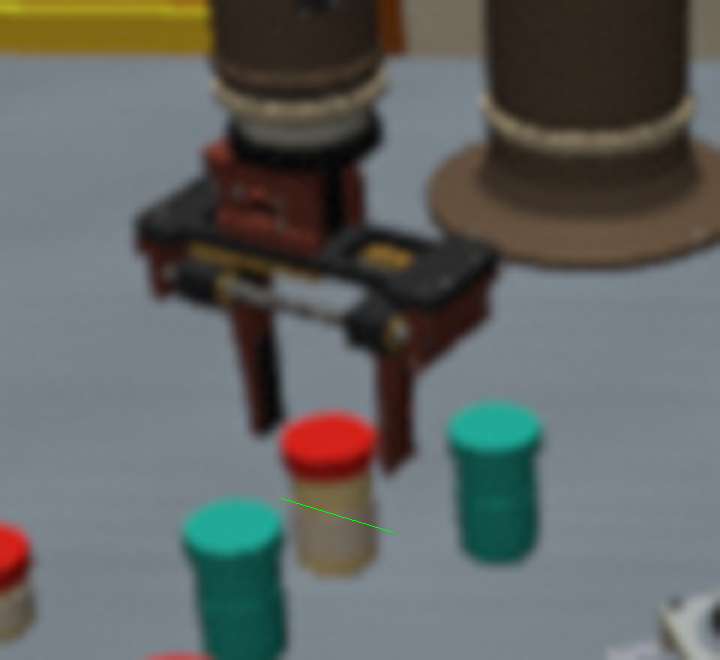

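The view confirms it: the tips straddle the lid's top at about z 0.07 while the reported z is 0.030. So the reported TCP lies about 40 mm beyond the real tips. I'll go 2 cm lower and close.

Call:
move_arm(
  delta_pos=[
    [-0.07,0,0.7],
    [0,0,0.7],
    [0,0,0.6],
    [0,0,0],
    [0,0,0],
    [0,0,0],
    [0,0,0],
    [0,0,0],
  ],
  rotation=[
    [0,0,0],
    [0,0,0],
    [0,0,0],
    [0,0,0],
    [0,0,0],
    [0,0,0],
    [0,0,0],
    [0,0,0],
  ],
)

```text
clock: 6.35
tcp_pos: [0.4478, -0.1157, 0.0101]
eef_rot: [0.232, 0.973, 0.0, 0.0]
contact_force: [1.1, -0.1, -0.5]
gripper_width: 0.0718
```

Call:
move_arm(
  delta_pos=[
    [0,0,0],
    [0,0,0],
    [0,0,0],
    [0,0,0],
    [0,0,0],
    [0,0,0],
    [0,0,0],
    [0,0,0],
  ],
  rotation=[
    [0,0,0],
    [0,0,0],
    [0,0,0],
    [0,0,0],
    [0,0,0],
    [0,0,0],
    [0,0,0],
    [0,0,0],
  ],
  jaw=4.0,
  grip_force=15,
)

```text
clock: 7.15
tcp_pos: [0.4476, -0.1158, 0.0099]
eef_rot: [0.232, 0.973, 0.0, 0.0]
contact_force: [-0.3, -0.7, 0.4]
gripper_width: 0.0488
```

```bash
python3 look.py scene 150 80 270 190 6 g8
```

```text
tcp [ 0.4476 -0.1157  0.0099] delta cm [-0.03 -0.01 -4.11] yaw_y 63.2 tilt z [ 0.e+00  1.e-04 -1.e+00] t 7.2 F [0.47 0.61 0.63] T [-0.028 -0.007 -0.036] w 0.049 q7 1.62
```

View pics/g8.png

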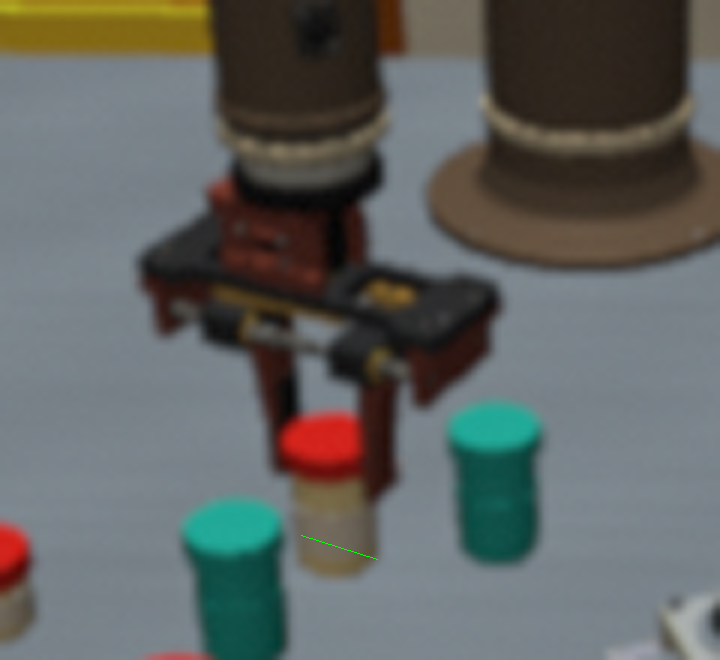

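Call:
move_arm(
  delta_pos=[
    [0,0,-0.5],
    [0,0,-1.5],
    [0,0,-2],
    [0,0,-2],
    [0,0,-2],
    [0,0,-2],
    [0,0,-1],
    [0,0,0],
  ],
  rotation=[
    [0,0,0],
    [0,0,0],
    [0,0,0],
    [0,0,0],
    [0,0,0],
    [0,0,0],
    [0,0,0],
    [0,0,0],
  ],
  grip_force=20,
)

```text
clock: 8.0
tcp_pos: [0.4484, -0.1157, 0.121]
eef_rot: [0.232, 0.973, 0.001, 0.001]
contact_force: [-0.2, -0.2, -1.6]
gripper_width: 0.0488
```

Call:
move_arm(
  delta_pos=[
    [0.2,1,0],
    [0.4,2,0],
    [0.6,3,0],
    [0.6,3,0],
    [0.6,3,0],
    [0.6,3,0],
    [0.6,3,0],
    [0.4,2,0],
  ],
  rotation=[
    [0,0,0],
    [0,0,0],
    [0,0,0],
    [0,0,0],
    [0,0,0],
    [0,0,0],
    [0,0,0],
    [0,0,0],
  ],
)

```text
clock: 8.8
tcp_pos: [0.5015, 0.0839, 0.1185]
eef_rot: [0.231, 0.973, -0.0, -0.001]
contact_force: [-0.1, 0.1, -0.5]
gripper_width: 0.0485
```

Call:
move_arm(
  delta_pos=[
    [0.4,2,0],
    [0.4,2,0],
    [0.4,2,0],
    [0.4,2,0],
    [0.4,2,0],
    [0.3,1.3,0],
    [0.1,0.4,0],
    [0,0,0],
  ],
  rotation=[
    [0,0,0],
    [0,0,0],
    [0,0,0],
    [0,0,0],
    [0,0,0],
    [0,0,0],
    [0,0,0],
    [0,0,0],
  ],
)

```text
clock: 9.6
tcp_pos: [0.5334, 0.1963, 0.1198]
eef_rot: [0.232, 0.973, -0.0, -0.0]
contact_force: [-0.1, -1.0, -0.4]
gripper_width: 0.0486
```

```bash
python3 look.py scene 230 80 350 220 4 h1;python3 - <<'E'
from h import *
plan([.534,.196,.12])
E
```

```text
tcp [0.5334 0.1954 0.1199] delta cm [ -6.42 -31.65   6.91] yaw_y 63.17 tilt z [-2.e-04 -5.e-04 -1.e+00] t 9.65 F [-0.74 -0.7  -0.72] T [-0.014  0.011 -0.028] w 0.0485 q7 0.9
tcp [0.5334 0.1954 0.1199] delta cm [-0.03  0.08 -0.01] yaw_y 63.17 tilt z [-2.e-04 -5.e-04 -1.e+00] t 9.65 F [-0.74 -0.7  -0.72] T [-0.014  0.011 -0.028] w 0.0485 q7 0.9
```

View pics/h1.png

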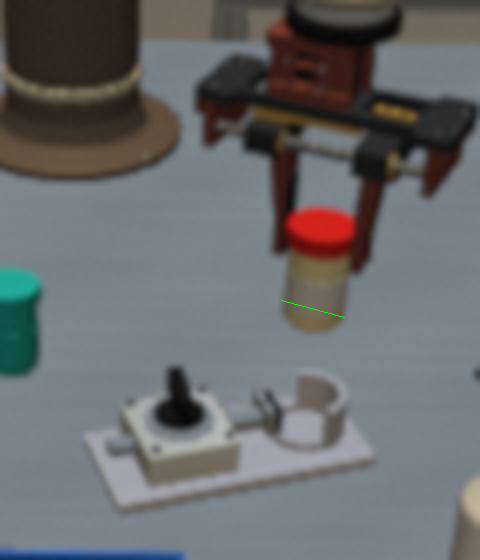

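Call:
move_arm(
  delta_pos=[
    [0,0.05,1],
    [0,0,1],
    [0,0,1],
    [0,0,1],
    [0,0,1],
    [0,0,0.5],
    [0,0,0],
    [0,0,0],
  ],
  rotation=[
    [0,0,0],
    [0,0,0],
    [0,0,0],
    [0,0,0],
    [0,0,0],
    [0,0,0],
    [0,0,0],
    [0,0,0],
  ],
)

```text
clock: 10.45
tcp_pos: [0.5338, 0.1964, 0.065]
eef_rot: [0.232, 0.973, -0.0, 0.0]
contact_force: [-0.8, 0.3, -1.1]
gripper_width: 0.0487
```

```bash
cat > cmp.py <<'E'
from h import *
import sys
s=arm.state();c=s['tcp_pos']; zb=c[2]-.0099   # pot underside
N=np.array([.534,.196])
t=np.linspace(0,2*np.pi,60)
for cam,(x0,y0,x1,y1),f in(('scene',(280,130,335,215),7),('top',(140,160,230,240),8)):
    b=arm.read_camera(cam)[:,:,::-1]; cv2.imwrite(f'pics/{sys.argv[1]}{cam}_raw.png',b)
    big=cv2.resize(b[y0:y1,x0:x1],None,fx=f,fy=f,interpolation=2)
    def circ(cx,cy,z,r,col,t=t):
        q=((proj(cam,np.c_[cx+r*np.cos(t),cy+r*np.sin(t),0*t+z])-[x0,y0]+.5)*f-.5).round().astype(int); cv2.polylines(big,[q],False,col,1)
    for z,r in((0,.019),(.004,.022),(.062,.0245),(.078,.0245)): circ(c[0],c[1],zb+z,r,(0,255,0))
    circ(*N,.018,.0238,(255,0,0)); th=.318+np.pi/2; circ(*N,.046,.0238,(255,255,0),np.linspace(th-1.3,th+1.3,30))
    cv2.imwrite(f'pics/{sys.argv[1]}{cam}.png',big)
plan([*N,.05])
E
python3 cmp.py k1
```

```text
tcp [0.534  0.1966 0.0654] delta cm [-0.03 -0.06  1.54] yaw_y 63.2 tilt z [ 7.e-04  4.e-04 -1.e+00] t 10.55 F [ 0.09  0.42 -0.63] T [ 0.002 -0.016 -0.008] w 0.0486 q7 0.93
```

View pics/k1scene.png

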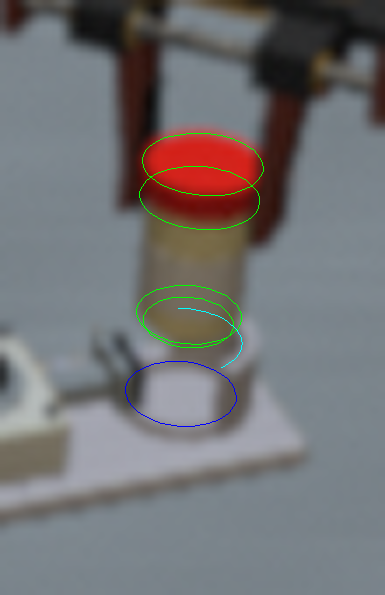

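View pics/k1top.png

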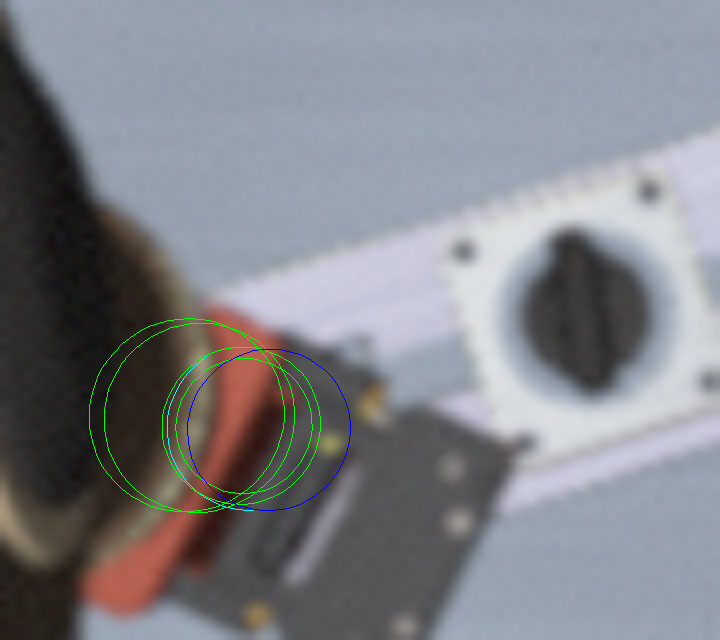

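```bash
cat > nestfit.py <<'E'
from fit import *
roi=(150,190,180,230)
g=im[roi[1]:roi[3],roi[0]:roi[2]].min(2).astype(float)
print(np.percentile(g,[2,10,50,90]))
th0=.318+np.pi/2
def model(cam,roi,p,half,R=.0238,zt=.046,zb=.012):
    S=8
    t=np.linspace(0,2*np.pi,80)
    def disc(z):
        m=np.zeros(((roi[3]-roi[1])*S,(roi[2]-roi[0])*S),np.uint8)
        q=proj(cam,np.c_[p[0]+R*np.cos(t),p[1]+R*np.sin(t),0*t+z]); cv2.fillPoly(m,[((q-[roi[0],roi[1]]+.5)*S-.5).round().astype(np.int32)],255); return m
    # wall visible: swept quads of arc between zb and zt (inner side facing the camera)
    m=np.zeros(((roi[3]-roi[1])*S,(roi[2]-roi[0])*S),np.uint8)
    a=np.linspace(th0-half,th0+half,40)
    lo=proj(cam,np.c_[p[0]+R*np.cos(a),p[1]+R*np.sin(a),0*a+zb]); hi=proj(cam,np.c_[p[0]+R*np.cos(a),p[1]+R*np.sin(a),0*a+zt])
    for i in range(39):
        q=np.array([lo[i],lo[i+1],hi[i+1],hi[i]]); cv2.fillConvexPoly(m,((q-[roi[0],roi[1]]+.5)*S-.5).round().astype(np.int32),255)
    return cv2.resize(m,None,fx=1/S,fy=1/S,interpolation=cv2.INTER_AREA)/255.
pl=np.full_like(g,178.)
# valid weights: plate interior only
poly=proj('top',tf(np.load('holder.npy'),np.array([[-.042,-.1,.012],[.042,-.1,.012],[.042,.097,.012],[-.042,.097,.012]])))
W=np.zeros_like(g,np.uint8); cv2.fillPoly(W,[(poly-[roi[0],roi[1]]).round().astype(np.int32)],1)
def cost(q):
    m=cv2.GaussianBlur(model('top',roi,q[:2],q[2],zt=q[5] if len(q)>5 else .046),(0,0),.8); pred=q[3]*(1-m)+q[4]*m
    return (np.minimum(np.abs(pred-g),60)*W).sum()
for s0 in([.534,.196,1.3,180,90],[.536,.192,1.3,180,90],[.532,.198,1.3,180,90]):
    s0=np.array(s0); r=minimize(cost,s0,method='Nelder-Mead',options=dict(maxiter=600,initial_simplex=np.vstack([s0]+[s0+d for d in np.diag([.004,.004,.15,10,20])])))
    print(r.x.round(4),r.fun/W.sum())
E
python3 nestfit.py
```

```text
[107.96 135.   171.   181.  ]
[  0.5344   0.1966   1.5422 179.882   93.3899] 3.5913052867326254
[  0.5345   0.1966   1.5141 179.9099  92.4428] 3.584209499998277
[  0.5342   0.1967   1.4815 179.7611  92.471 ] 3.6467202571507413
```

Call:
move_arm(
  delta_pos=[
    [0,0.05,0],
    [0,0,0.3],
    [0,0,0.3],
    [0,0,0.3],
    [0,0,0.3],
    [0,0,0.3],
    [0,0,0.2],
    [0,0,0],
  ],
  rotation=[
    [0,0,0],
    [0,0,0],
    [0,0,0],
    [0,0,0],
    [0,0,0],
    [0,0,0],
    [0,0,0],
    [0,0,0],
  ],
)

```text
clock: 11.35
tcp_pos: [0.5336, 0.1969, 0.0476]
eef_rot: [0.232, 0.973, -0.0, -0.0]
contact_force: [-0.1, -0.4, -0.7]
gripper_width: 0.0486
```

```bash
python3 cmp.py k2
```

```text
tcp [0.5339 0.1969 0.0479] delta cm [-0.05 -0.08 -0.21] yaw_y 63.2 tilt z [-0.e+00 -1.e-04 -1.e+00] t 11.45 F [-0.34 -0.35 -0.57] T [-0.022  0.025  0.017] w 0.0486 q7 0.95
```

View pics/k2scene.png

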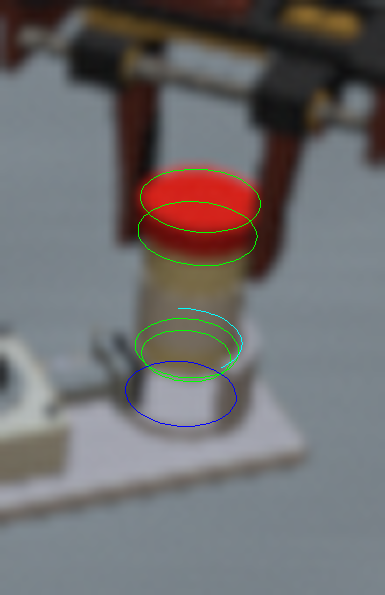

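Call:
move_arm(
  delta_pos=[
    [0,0.03,0.3],
    [0,0,0.3],
    [0,0,0.3],
    [0,0,0.3],
    [0,0,0.3],
    [0,0,0.2],
    [0,0,0],
    [0,0,0],
  ],
  rotation=[
    [0,0,0],
    [0,0,0],
    [0,0,0],
    [0,0,0],
    [0,0,0],
    [0,0,0],
    [0,0,0],
    [0,0,0],
  ],
)

```text
clock: 12.25
tcp_pos: [0.534, 0.1972, 0.0309]
eef_rot: [0.232, 0.973, -0.0, -0.0]
contact_force: [-0.2, -0.5, -0.8]
gripper_width: 0.0482
```

Call:
move_arm(
  delta_pos=[
    [0,0,0.1],
    [0,0,0.1],
    [0,0,0.1],
    [0,0,0.1],
    [0,0,0.1],
    [0,0,0],
    [0,0,0],
    [0,0,0],
  ],
  rotation=[
    [0,0,0],
    [0,0,0],
    [0,0,0],
    [0,0,0],
    [0,0,0],
    [0,0,0],
    [0,0,0],
    [0,0,0],
  ],
)

```text
clock: 13.05
tcp_pos: [0.5341, 0.1972, 0.026]
eef_rot: [0.232, 0.973, 0.0, 0.0]
contact_force: [0.1, 0.4, -1.6]
gripper_width: 0.0485
```

```bash
python3 cmp.py k3
```

```text
tcp [0.534  0.1972 0.026 ] delta cm [-0.05 -0.11 -2.4 ] yaw_y 63.2 tilt z [ 1.e-04  1.e-04 -1.e+00] t 13.15 F [ 0.36  0.18 -0.87] T [ 0.035  0.016 -0.043] w 0.0485 q7 0.96
```

View pics/k3scene.png

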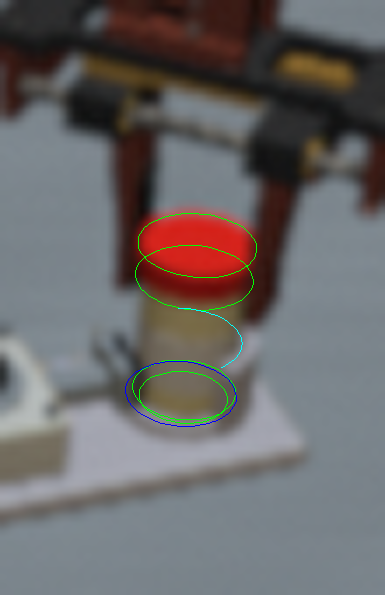

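The pot's underside is now inside the lip (z about 16 mm) with no contact force. I lower the last 4 mm gently.

Call:
move_arm(
  delta_pos=[
    [0,0,0.1],
    [0,0,0.1],
    [0,0,0.1],
    [0,0,0.05],
    [0,0,0],
    [0,0,0],
    [0,0,0],
    [0,0,0],
  ],
  rotation=[
    [0,0,0],
    [0,0,0],
    [0,0,0],
    [0,0,0],
    [0,0,0],
    [0,0,0],
    [0,0,0],
    [0,0,0],
  ],
)

```text
clock: 13.95
tcp_pos: [0.534, 0.1972, 0.0225]
eef_rot: [0.232, 0.973, 0.0, 0.0]
contact_force: [0.1, -0.1, -0.9]
gripper_width: 0.0486
```

Call:
move_arm(
  delta_pos=[
    [0,0,0.05],
    [0,0,0],
    [0,0,0.05],
    [0,0,0],
    [0,0,0],
    [0,0,0],
    [0,0,0],
    [0,0,0],
  ],
  rotation=[
    [0,0,0],
    [0,0,0],
    [0,0,0],
    [0,0,0],
    [0,0,0],
    [0,0,0],
    [0,0,0],
    [0,0,0],
  ],
)

```text
clock: 14.75
tcp_pos: [0.5343, 0.1971, 0.0219]
eef_rot: [0.232, 0.973, 0.0, 0.0]
contact_force: [-0.9, -0.5, 4.5]
gripper_width: 0.0483
```

Contact reads about 4.5 N at the expected height, so the pot is on the floor. Now I release.

Call:
move_arm(
  delta_pos=[
    [0,0,0],
    [0,0,0],
    [0,0,0],
    [0,0,0],
    [0,0,0],
    [0,0,0],
    [0,0,0],
    [0,0,0],
  ],
  rotation=[
    [0,0,0],
    [0,0,0],
    [0,0,0],
    [0,0,0],
    [0,0,0],
    [0,0,0],
    [0,0,0],
    [0,0,0],
  ],
  jaw=7.0,
)

```text
clock: 15.55
tcp_pos: [0.534, 0.1972, 0.0214]
eef_rot: [0.232, 0.973, 0.0, -0.0]
contact_force: [-0.3, 0.8, 0.5]
gripper_width: 0.07
```

Call:
move_arm(
  delta_pos=[
    [0,0,-0.5],
    [0,0,-1],
    [0,0,-1.5],
    [0,0,-2],
    [0,0,-2],
    [0,0,-2],
    [0,0,-1],
    [0,0,0],
  ],
  rotation=[
    [0,0,0],
    [0,0,0],
    [0,0,0],
    [0,0,0],
    [0,0,0],
    [0,0,0],
    [0,0,0],
    [0,0,0],
  ],
)

```text
clock: 16.35
tcp_pos: [0.5351, 0.1976, 0.1236]
eef_rot: [0.232, 0.973, 0.001, 0.001]
contact_force: [0.6, -0.3, -0.5]
gripper_width: 0.0701
```

Run:
```python
from h import *
for cam,(x0,y0,x1,y1),f in(('scene',(240,110,340,215),5),):
    b=arm.read_camera(cam)[:,:,::-1]; cv2.imwrite('pics/rel.png',cv2.resize(b[y0:y1,x0:x1],None,fx=f,fy=f,interpolation=2))
plan([.566,.1008,.12])
```

```text
tcp [0.5344 0.1975 0.1223] delta cm [-7.18 -7.21  0.22] yaw_y 63.21 tilt z [ 0.0014  0.0011 -1.    ] t 16.4 F [-0.85  0.19  0.36] T [-0.028  0.012  0.048] w 0.0701 q7 0.89
```

View pics/rel.png

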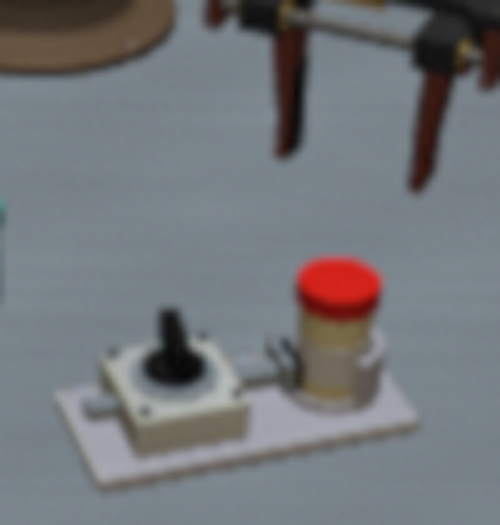

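Call:
move_arm(
  delta_pos=[
    [-1.2,-1.2,0],
    [-2,-2,0],
    [-2,-2,0],
    [-1.5,-1.5,0],
    [-0.44,-0.47,0],
    [0,0,0],
    [0,0,0],
    [0,0,0],
  ],
  rotation=[
    [0,0,0],
    [0,0,0],
    [0,0,-6],
    [0,0,-6.5],
    [0,0,-8],
    [0,0,-8],
    [0,0,-8],
    [0,0,0],
  ],
  jaw=4.0,
)

```text
clock: 17.2
tcp_pos: [0.5681, 0.102, 0.1204]
eef_rot: [-0.085, 0.996, -0.0, -0.001]
contact_force: [0.3, 0.1, 0.0]
gripper_width: 0.0398
```

Call:
move_arm(
  delta_pos=[
    [0,0,1],
    [0,0,2],
    [0,0,2],
    [0,0,0.8],
    [0,0,0],
    [0,0,0],
    [0,0,0],
    [0,0,0],
  ],
  rotation=[
    [0,0,0],
    [0,0,0],
    [0,0,0],
    [0,0,0],
    [0,0,0],
    [0,0,0],
    [0,0,0],
    [0,0,0],
  ],
)

```text
clock: 18.0
tcp_pos: [0.5694, 0.1025, 0.0643]
eef_rot: [-0.084, 0.996, 0.0, 0.001]
contact_force: [-0.6, 0.4, -0.2]
gripper_width: 0.04
```

```bash
cat > kn.py <<'E'
from h import *
import sys
s=arm.state();c=s['tcp_pos'];M=R.from_quat(s['eef_rot']).as_matrix();y=M[:,1];x=M[:,0];w=s['gripper_width']/2
for cam,(x0,y0,x1,y1),f in(('scene',(245,120,325,205),7),('top',(165,155,260,235),7)):
    b=arm.read_camera(cam)[:,:,::-1]; cv2.imwrite(f'pics/{sys.argv[1]}{cam}_raw.png',b)
    big=cv2.resize(b[y0:y1,x0:x1],None,fx=f,fy=f,interpolation=2)
    def ln(P,Q,col):
        q=((proj(cam,[P,Q])-[x0,y0]+.5)*f-.5).round().astype(int); cv2.line(big,tuple(map(int,q[0])),tuple(map(int,q[1])),col,1)
    for h,col in((.035,(0,255,0)),(.04,(0,255,255)),(.045,(255,255,0))):
        ln(c+[0,0,h]-y*w,c+[0,0,h]+y*w,col)
    k=np.array([*c[:2],.0755]); ln(k-x*.023,k+x*.023,(255,0,255))
    cv2.imwrite(f'pics/{sys.argv[1]}{cam}.png',big)
plan([.5658,.1013,.018])
E
python3 kn.py n1
```

```text
tcp [0.5692 0.1025 0.0641] delta cm [ 0.36 -0.06  4.61] yaw_y 99.69 tilt z [ 1.e-03  4.e-04 -1.e+00] t 18.1 F [ 0.18 -0.1  -0.31] T [ 0.023  0.046 -0.036] w 0.0401 q7 1.68
```

View pics/n1scene.png

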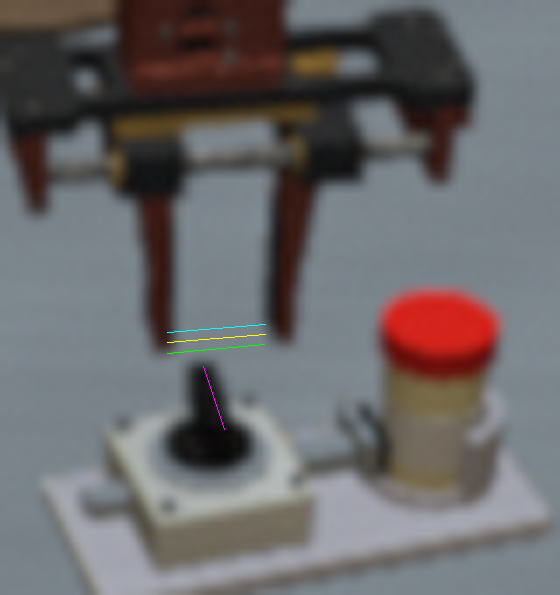

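View pics/n1top.png

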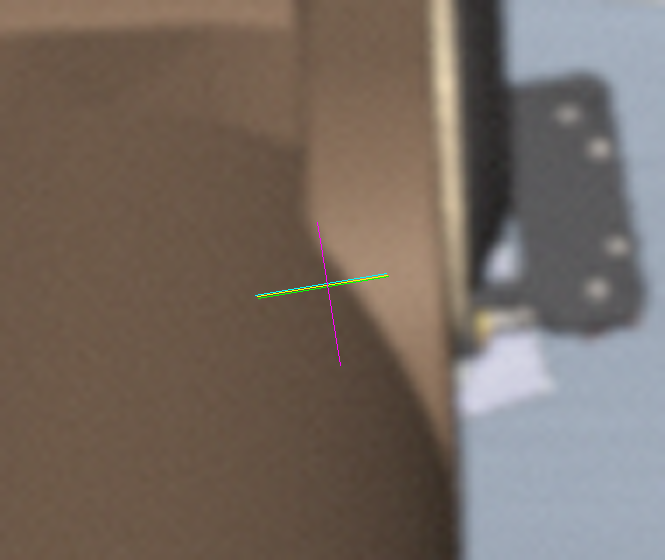

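Call:
move_arm(
  delta_pos=[
    [0.36,-0.06,0],
    [0,0,0.7],
    [0,0,0.8],
    [0,0,0.8],
    [0,0,0.8],
    [0,0,0.7],
    [0,0,0.5],
    [0,0,0],
  ],
  rotation=[
    [0,0,0],
    [0,0,0],
    [0,0,0],
    [0,0,0],
    [0,0,0],
    [0,0,0],
    [0,0,0],
    [0,0,0],
  ],
)

```text
clock: 18.9
tcp_pos: [0.5648, 0.101, 0.0195]
eef_rot: [-0.085, 0.996, -0.0, -0.001]
contact_force: [-0.0, -0.2, -0.2]
gripper_width: 0.0399
```

```bash
python3 kn.py n2
```

```text
tcp [0.5654 0.1011 0.0204] delta cm [-0.04  0.01  0.24] yaw_y 99.69 tilt z [-0.e+00 -1.e-04 -1.e+00] t 19.0 F [ 0.78  0.08 -0.52] T [ 0.011  0.025 -0.018] w 0.0403 q7 1.7
```

View pics/n2scene.png

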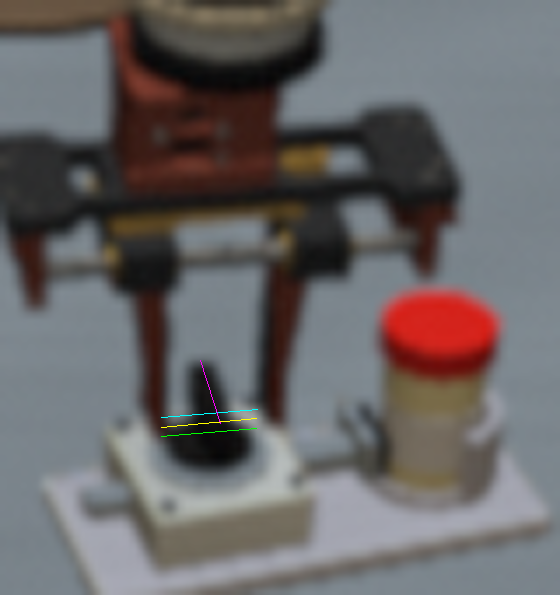

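Call:
move_arm(
  delta_pos=[
    [-0.03,0,0],
    [0,0,0],
    [0,0,0],
    [0,0,0],
    [0,0,0],
    [0,0,0],
    [0,0,0],
    [0,0,0],
  ],
  rotation=[
    [0,0,0],
    [0,0,0],
    [0,0,0],
    [0,0,0],
    [0,0,0],
    [0,0,0],
    [0,0,0],
    [0,0,0],
  ],
  jaw=0.8,
  grip_force=20,
)

```text
clock: 19.8
tcp_pos: [0.566, 0.1001, 0.0207]
eef_rot: [-0.084, 0.996, -0.0, 0.0]
contact_force: [-0.2, -5.1, 2.9]
gripper_width: 0.0118
```

```bash
python3 -c "
from h import *
plan([.5658,.1013,.02])"
```

```text
tcp [0.566  0.1001 0.0207] delta cm [-0.01  0.12  0.07] yaw_y 99.65 tilt z [ 5.e-04 -9.e-04 -1.e+00] t 19.8 F [-0.23 -5.12  2.87] T [-1.158 -0.109  0.118] w 0.0118 q7 1.7
```

Call:
move_arm(
  delta_pos=[
    [0,-0.11,0],
    [0,0,0],
    [0,0,0],
    [0,0,0],
    [0,0,0],
    [0,0,0],
    [0,0,0],
    [0,0,0],
  ],
  rotation=[
    [0,0,0],
    [0,0,0],
    [0,0,2],
    [0,0,3],
    [0,0,3],
    [0,0,2],
    [0,0,0],
    [0,0,0],
  ],
)

```text
clock: 20.6
tcp_pos: [0.5659, 0.1003, 0.0206]
eef_rot: [0.004, 1.0, 0.0, 0.0]
contact_force: [-0.3, -2.4, 5.4]
gripper_width: 0.0115
```

```bash
python3 -c "
from h import *
plan([.5658,.1001,.02])"
```

```text
tcp [0.5659 0.1003 0.0206] delta cm [ 0.01 -0.02  0.06] yaw_y 89.6 tilt z [ 2.e-04  2.e-04 -1.e+00] t 20.6 F [-0.3 -2.4  5.4] T [-0.587  0.17  -0.057] w 0.0115 q7 1.56
```

Call:
move_arm(
  delta_pos=[
    [0,-0.05,-0.08],
    [0,0,0],
    [0,0,0],
    [0,0,0],
    [0,0,0],
    [0,0,0],
    [0,0,0],
    [0,0,0],
  ],
  rotation=[
    [0,0,0],
    [0,0,3],
    [0,0,3],
    [0,0,3],
    [0,0,3],
    [0,0,2],
    [0,0,0],
    [0,0,0],
  ],
)

```text
clock: 21.4
tcp_pos: [0.5659, 0.1004, 0.0208]
eef_rot: [0.124, 0.992, 0.0, 0.0]
contact_force: [4.8, 2.7, -9.6]
gripper_width: 0.0119
```

```bash
python3 kn.py n3
```

```text
tcp [0.5659 0.1004 0.0208] delta cm [0.03 0.08 0.28] yaw_y 75.75 tilt z [ 2.e-04  6.e-04 -1.e+00] t 21.5 F [  5.67   2.8  -10.8 ] T [ 0.582 -1.13  -0.194] w 0.0119 q7 1.37
```

View pics/n3scene.png

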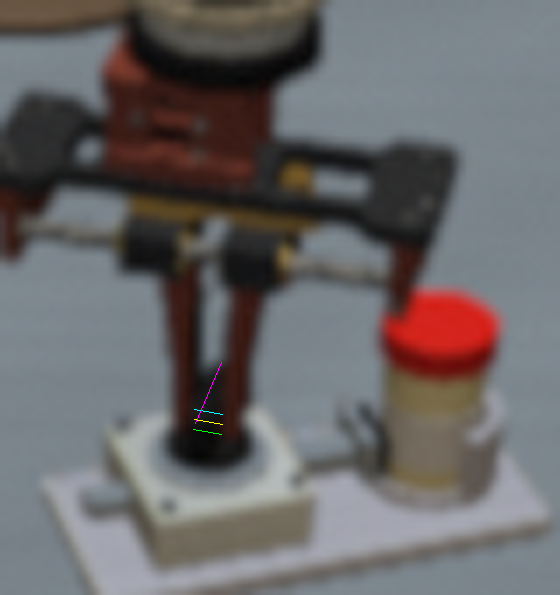

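Call:
move_arm(
  delta_pos=[
    [-0.08,0.06,0.08],
    [0,0,0],
    [0,0,0],
    [0,0,0],
    [0,0,0],
    [0,0,0],
    [0,0,0],
    [0,0,0],
  ],
  rotation=[
    [0,0,0],
    [0,0,0],
    [0,0,1],
    [0,0,1],
    [0,0,1],
    [0,0,1],
    [0,0,1],
    [0,0,0],
  ],
)

```text
clock: 22.3
tcp_pos: [0.566, 0.1005, 0.0207]
eef_rot: [0.168, 0.986, 0.0, -0.001]
contact_force: [-5.0, 2.0, 5.2]
gripper_width: 0.0116
```

```bash
python3 -c "
from h import *
plan([.5658,.1001,.02])
print(arm.state()['joint_torque'].round(3))"
```

```text
tcp [0.566  0.1005 0.0207] delta cm [ 0.01 -0.04  0.07] yaw_y 70.67 tilt z [-1.2e-03  5.0e-04 -1.0e+00] t 22.3 F [-5.04  1.98  5.16] T [0.602 1.002 0.141] w 0.0116 q7 1.29
[  1.883 -53.136   9.951 -21.75    0.409  -1.562  -0.339]
```

Call:
move_arm(
  delta_pos=[
    [0.04,0,-0.03],
    [0,0,0],
    [0,0,0],
    [0,0,0],
    [0,0,0],
    [0,0,0],
    [0,0,0],
    [0,0,0],
  ],
  rotation=[
    [0,0,0],
    [0,0,1],
    [0,0,1],
    [0,0,1],
    [0,0,1],
    [0,0,0],
    [0,0,0],
    [0,0,0],
  ],
)

```text
clock: 23.1
tcp_pos: [0.5661, 0.1005, 0.0207]
eef_rot: [0.202, 0.979, 0.0, -0.0]
contact_force: [-2.8, 2.8, 1.9]
gripper_width: 0.0116
```

```bash
cat > st.py <<'E'
from h import *
plan([.5658,.1001,.02]); print(arm.state()['joint_torque'].round(3))
for i in range(3):
    b=arm.read_camera('scene'); s=arm.state(); print(s['contact_force'].round(2),s['wrist_torque'].round(3),round(s['joint_torque'][6],3))
f=7; cv2.imwrite('pics/st.png',cv2.resize(b[150:205,245:325,::-1],None,fx=f,fy=f,interpolation=2))
E
python3 st.py
```

```text
tcp [0.5661 0.1005 0.0207] delta cm [ 0.01 -0.05  0.07] yaw_y 66.66 tilt z [-5.e-04  3.e-04 -1.e+00] t 23.1 F [-2.8   2.78  1.9 ] T [0.892 0.716 0.228] w 0.0116 q7 1.24
[  2.592 -54.428  11.165 -21.864   0.724  -1.302  -0.209]
[-4.54  3.25  2.57] [0.887 0.83  0.191] -0.209
[-4.6   2.36  2.11] [0.931 0.795 0.21 ] -0.209
[-4.28  3.78  1.46] [0.858 0.828 0.198] -0.209
```

View pics/st.png

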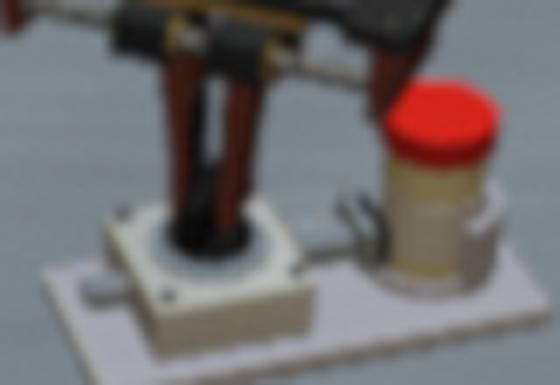

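```bash
cat > st2.py <<'E'
from h import *
plan([.5658,.1001,.02])
b=arm.read_camera('scene').astype(int); s=arm.state(); print('j7',round(s['joint_torque'][6],3),'Tz',round(s['wrist_torque'][2],3),s['contact_force'].round(1))
try:
    r=np.load('ref.npy'); d=np.abs(b-r).mean(2); print('tail',d[185:198,252:268].mean().round(2),'jaw',d[174:192,290:300].mean().round(2), 'static', d[190:205,290:320].mean().round(2))
except FileNotFoundError: np.save('ref.npy',b)
cv2.imwrite('pics/st.png',cv2.resize(b[150:205,245:325,::-1].astype(np.uint8),None,fx=7,fy=7,interpolation=2))
E
python3 st2.py
```

```text
tcp [0.5661 0.1005 0.0207] delta cm [ 0.01 -0.05  0.07] yaw_y 66.66 tilt z [-5.e-04  4.e-04 -1.e+00] t 23.25 F [-4.28  3.78  1.46] T [0.858 0.828 0.198] w 0.0121 q7 1.24
j7 -0.209 Tz 0.181 [-3.8  4.   1.1]
```

Call:
move_arm(
  delta_pos=[
    [0.04,0.01,0],
    [0,0,0],
    [0,0,0],
    [0,0,0],
    [0,0,0],
    [0,0,0],
    [0,0,0],
    [0,0,0],
  ],
  rotation=[
    [0,0,0],
    [0,0,1],
    [0,0,1],
    [0,0,1],
    [0,0,1],
    [0,0,1],
    [0,0,1],
    [0,0,0],
  ],
)

```text
clock: 24.1
tcp_pos: [0.5661, 0.1006, 0.0207]
eef_rot: [0.253, 0.967, 0.0, 0.0]
contact_force: [-1.1, 3.8, 0.3]
gripper_width: 0.0126
```

```bash
python3 st2.py
```

```text
tcp [0.5661 0.1006 0.0207] delta cm [ 0.   -0.06  0.07] yaw_y 60.66 tilt z [ 2.e-04  1.e-04 -1.e+00] t 24.1 F [-1.1   3.81  0.26] T [1.086 0.349 0.192] w 0.0126 q7 1.15
j7 -0.267 Tz 0.149 [-1.   3.8 -1.3]
tail 0.5 jaw 1.12 static 0.51
```

Call:
move_arm(
  delta_pos=[
    [0.03,0.03,0],
    [0,0,0],
    [0,0,0],
    [0,0,0],
    [0,0,0],
    [0,0,0],
    [0,0,0],
    [0,0,0],
  ],
  rotation=[
    [0,0,0],
    [0,0,1],
    [0,0,1],
    [0,0,1],
    [0,0,1],
    [0,0,1],
    [0,0,1],
    [0,0,0],
  ],
)

```text
clock: 24.95
tcp_pos: [0.5661, 0.1007, 0.0207]
eef_rot: [0.304, 0.953, -0.0, 0.0]
contact_force: [1.4, 3.2, -3.6]
gripper_width: 0.0116
```

```bash
python3 st2.py
```

```text
tcp [0.5661 0.1007 0.0207] delta cm [-0.01 -0.07  0.07] yaw_y 54.64 tilt z [ 4.e-04 -2.e-04 -1.e+00] t 24.95 F [ 1.39  3.21 -3.56] T [ 0.78  -0.297  0.215] w 0.0116 q7 1.07
j7 -0.29 Tz 0.196 [ 1.1  2.8 -4.5]
tail 0.52 jaw 0.54 static 0.54
```

Call:
move_arm(
  delta_pos=[
    [0.01,0.03,0.02],
    [0,0,0],
    [0,0,0],
    [0,0,0],
    [0,0,0],
    [0,0,0],
    [0,0,0],
    [0,0,0],
  ],
  rotation=[
    [0,0,0],
    [0,0,1],
    [0,0,1],
    [0,0,1],
    [0,0,1],
    [0,0,1],
    [0,0,1],
    [0,0,0],
  ],
)

```text
clock: 25.8
tcp_pos: [0.5662, 0.1008, 0.0207]
eef_rot: [0.353, 0.936, -0.0, 0.0]
contact_force: [0.5, 0.5, 1.7]
gripper_width: 0.012
```

```bash
python3 st2.py
```

```text
tcp [0.5662 0.1008 0.0207] delta cm [-0.02 -0.08  0.07] yaw_y 48.63 tilt z [ 3.e-04 -2.e-04 -1.e+00] t 25.8 F [0.51 0.55 1.71] T [ 0.087 -0.001  0.083] w 0.012 q7 0.98
j7 -0.172 Tz 0.017 [-0.3  0.1  2.2]
tail 0.78 jaw 1.36 static 0.54
```

Call:
move_arm(
  delta_pos=[
    [0,0,0],
    [0,0,0],
    [0,0,0],
    [0,0,0],
    [0,0,0],
    [0,0,0],
    [0,0,0],
    [0,0,0],
  ],
  rotation=[
    [0,0,0],
    [0,0,1],
    [0,0,1],
    [0,0,1],
    [0,0,0],
    [0,0,0],
    [0,0,0],
    [0,0,0],
  ],
)

```text
clock: 26.65
tcp_pos: [0.5662, 0.1009, 0.0207]
eef_rot: [0.377, 0.926, 0.0, 0.0]
contact_force: [1.0, -1.6, 3.8]
gripper_width: 0.0116
```

```bash
python3 st2.py
```

```text
tcp [0.5662 0.1009 0.0207] delta cm [-0.03 -0.09  0.07] yaw_y 45.7 tilt z [ 4.e-04 -1.e-04 -1.e+00] t 26.65 F [ 1.04 -1.57  3.82] T [-0.32  -0.165  0.21 ] w 0.0116 q7 0.94
j7 -0.239 Tz 0.27 [ 0.1 -1.2  3.8]
tail 0.75 jaw 1.42 static 0.52
```

View pics/st.png

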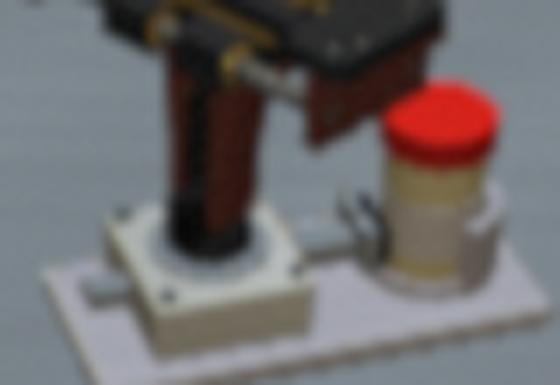

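Call:
move_arm(
  delta_pos=[
    [0,0,-0.02],
    [0,0,0],
    [0,0,0],
    [0,0,0],
    [0,0,0],
    [0,0,0],
    [0,0,0],
    [0,0,0],
  ],
  rotation=[
    [0,0,1],
    [0,0,1],
    [0,0,1],
    [0,0,1],
    [0,0,1],
    [0,0,1],
    [0,0,0],
    [0,0,0],
  ],
)

```text
clock: 27.5
tcp_pos: [0.5662, 0.101, 0.0207]
eef_rot: [0.425, 0.905, 0.0, 0.0]
contact_force: [3.7, -2.4, -2.2]
gripper_width: 0.0116
```

```bash
python3 st2.py
```

```text
tcp [0.5662 0.101  0.0207] delta cm [-0.04 -0.09  0.07] yaw_y 39.68 tilt z [ 4.e-04 -1.e-04 -1.e+00] t 27.5 F [ 3.68 -2.41 -2.22] T [-0.419 -0.879 -0.042] w 0.0116 q7 0.85
j7 0.023 Tz -0.013 [ 5.3 -2.1 -1.3]
tail 0.74 jaw 2.58 static 0.5
```

View pics/st.png

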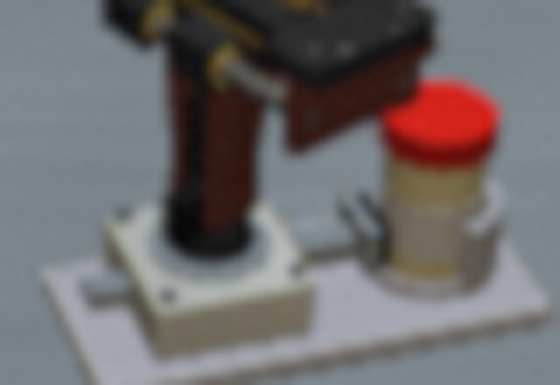

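Call:
move_arm(
  delta_pos=[
    [-0.03,0,0],
    [0,0,0],
    [0,0,0],
    [0,0,0],
    [0,0,0],
    [0,0,0],
    [0,0,0],
    [0,0,0],
  ],
  rotation=[
    [0,0,0],
    [0,0,1],
    [0,0,1],
    [0,0,1],
    [0,0,0],
    [0,0,0],
    [0,0,0],
    [0,0,0],
  ],
)

```text
clock: 28.35
tcp_pos: [0.5662, 0.101, 0.0207]
eef_rot: [0.449, 0.894, 0.0, -0.0]
contact_force: [4.2, -0.0, -3.3]
gripper_width: 0.0118
```

```bash
cp pics/st.png pics/st_a.png; python3 st2.py
```

```text
tcp [0.5662 0.101  0.0207] delta cm [-0.05 -0.09  0.07] yaw_y 36.7 tilt z [ 1.e-04  2.e-04 -1.e+00] t 28.35 F [ 4.2  -0.05 -3.32] T [-0.048 -1.043 -0.119] w 0.0118 q7 0.81
j7 0.118 Tz -0.139 [ 5.3 -0.4 -3.1]
tail 0.91 jaw 4.21 static 0.53
```

View pics/st.png

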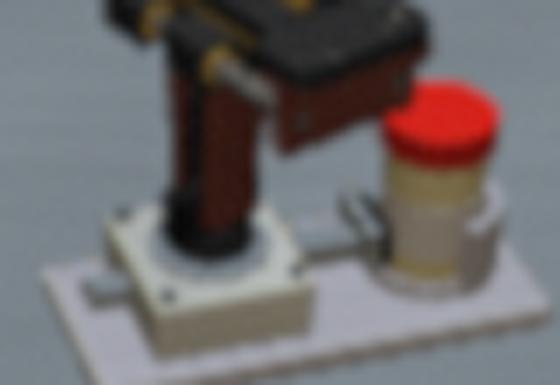

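The torque has flipped sign (j7 -0.24 → +0.12) and the jaw pixels are changing, so the follower is entering the notch and pulling the knob on. I follow it in small steps.

Call:
move_arm(
  delta_pos=[
    [-0.02,0.02,0],
    [0,0,0],
    [0,0,0],
    [0,0,0],
    [0,0,0],
    [0,0,0],
    [0,0,0],
    [0,0,0],
  ],
  rotation=[
    [0,0,0],
    [0,0,1],
    [0,0,1],
    [0,0,1],
    [0,0,1],
    [0,0,0],
    [0,0,0],
    [0,0,0],
  ],
)

```text
clock: 29.2
tcp_pos: [0.5663, 0.101, 0.0207]
eef_rot: [0.479, 0.878, 0.0, -0.0]
contact_force: [2.9, 0.2, -2.7]
gripper_width: 0.0117
```

```bash
python3 st2.py
```

```text
tcp [0.5663 0.101  0.0207] delta cm [-0.05 -0.09  0.07] yaw_y 32.7 tilt z [-3.e-04  2.e-04 -1.e+00] t 29.2 F [ 2.86  0.23 -2.65] T [ 0.256 -0.646 -0.141] w 0.0117 q7 0.76
j7 0.125 Tz -0.077 [ 3.6  1.7 -1.5]
tail 1.62 jaw 5.85 static 0.5
```

Call:
move_arm(
  delta_pos=[
    [-0.01,0.02,0],
    [0,0,0],
    [0,0,0],
    [0,0,0],
    [0,0,0],
    [0,0,0],
    [0,0,0],
    [0,0,0],
  ],
  rotation=[
    [0,0,0],
    [0,0,1],
    [0,0,1],
    [0,0,1],
    [0,0,0],
    [0,0,0],
    [0,0,0],
    [0,0,0],
  ],
)

```text
clock: 30.05
tcp_pos: [0.5664, 0.101, 0.0207]
eef_rot: [0.502, 0.865, -0.0, -0.0]
contact_force: [-0.1, 1.7, -0.7]
gripper_width: 0.0119
```

```bash
python3 st2.py
```

```text
tcp [0.5664 0.101  0.0207] delta cm [-0.05 -0.1   0.07] yaw_y 29.7 tilt z [-5.e-04  3.e-04 -1.e+00] t 30.05 F [-0.06  1.75 -0.68] T [ 0.495  0.081 -0.188] w 0.0119 q7 0.71
j7 0.191 Tz -0.219 [-0.5  2.   0.2]
tail 2.62 jaw 8.8 static 0.51
```

View pics/st.png

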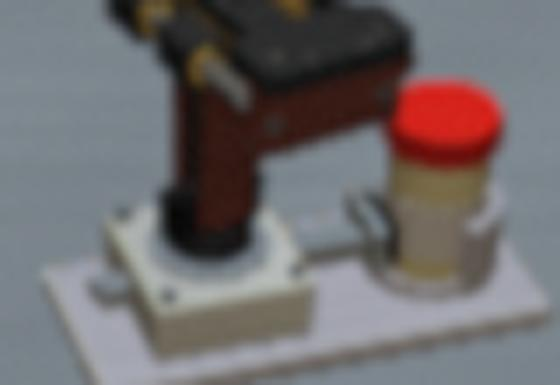

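Call:
move_arm(
  delta_pos=[
    [0,0,0],
    [0,0,0],
    [0,0,0],
    [0,0,0],
    [0,0,0],
    [0,0,0],
    [0,0,0],
    [0,0,0],
  ],
  rotation=[
    [0,0,1],
    [0,0,1],
    [0,0,1],
    [0,0,0],
    [0,0,0],
    [0,0,0],
    [0,0,0],
    [0,0,0],
  ],
)

```text
clock: 30.9
tcp_pos: [0.5665, 0.101, 0.0207]
eef_rot: [0.525, 0.851, -0.0, -0.0]
contact_force: [-1.2, 3.7, 0.4]
gripper_width: 0.0119
```

```bash
python3 st2.py
```

```text
tcp [0.5665 0.101  0.0207] delta cm [-0.05 -0.1   0.07] yaw_y 26.71 tilt z [-4.e-04  2.e-04 -1.e+00] t 30.9 F [-1.22  3.66  0.45] T [ 0.753  0.33  -0.091] w 0.0119 q7 0.67
j7 0.062 Tz -0.05 [-2.1  4.   1.6]
tail 2.62 jaw 8.84 static 0.54
```

Call:
move_arm(
  delta_pos=[
    [0,0.02,0],
    [0,0,0],
    [0,0,0],
    [0,0,0],
    [0,0,0],
    [0,0,0],
    [0,0,0],
    [0,0,0],
  ],
  rotation=[
    [0,0,0],
    [0,0,0.5],
    [0,0,0.5],
    [0,0,0.5],
    [0,0,0.5],
    [0,0,0],
    [0,0,0],
    [0,0,0],
  ],
)

```text
clock: 31.75
tcp_pos: [0.5665, 0.101, 0.0207]
eef_rot: [0.54, 0.842, -0.0, -0.0]
contact_force: [-3.3, 3.9, 2.1]
gripper_width: 0.0118
```

```bash
python3 st2.py
```

```text
tcp [0.5665 0.101  0.0207] delta cm [-0.05 -0.1   0.07] yaw_y 24.67 tilt z [-6.e-04  1.e-04 -1.e+00] t 31.75 F [-3.33  3.93  2.11] T [0.773 0.88  0.029] w 0.0118 q7 0.64
j7 -0.03 Tz 0.038 [-3.4  3.8  3. ]
tail 2.64 jaw 8.69 static 0.56
```

The jaw has stopped moving (tail and jaw pixels steady) and the pull has gone, so the follower is clear in its notch. I stop turning, open and withdraw.

Call:
move_arm(
  delta_pos=[
    [0,0,0],
    [0,0,0],
    [0,0,0],
    [0,0,0],
    [0,0,0],
    [0,0,0],
    [0,0,0],
    [0,0,0],
  ],
  rotation=[
    [0,0,0],
    [0,0,0],
    [0,0,0],
    [0,0,0],
    [0,0,0],
    [0,0,0],
    [0,0,0],
    [0,0,0],
  ],
  jaw=4.0,
)

```text
clock: 32.6
tcp_pos: [0.5669, 0.101, 0.0207]
eef_rot: [0.539, 0.842, 0.0, 0.0]
contact_force: [0.4, 0.2, -0.1]
gripper_width: 0.0403
```

Call:
move_arm(
  delta_pos=[
    [0,0,-1],
    [0,0,-2],
    [0,0,-3],
    [0,0,-3],
    [0,0,-3],
    [0,0,-3],
    [0,0,-2],
    [0,0,0],
  ],
  rotation=[
    [0,0,0],
    [0,0,0],
    [0,0,0],
    [0,0,0],
    [0,0,0],
    [0,0,0],
    [0,0,0],
    [0,0,0],
  ],
)

```text
clock: 33.4
tcp_pos: [0.5686, 0.1008, 0.1942]
eef_rot: [0.54, 0.842, 0.002, 0.002]
contact_force: [0.4, -0.4, 0.4]
gripper_width: 0.0401
```

```bash
python3 st2.py
python3 - <<'E'
from h import *
b=arm.read_camera('scene'); cv2.imwrite('pics/fin.png',cv2.resize(b[100:215,160:340,::-1],None,fx=4,fy=4,interpolation=2))
r=np.load('ref.npy').astype(np.uint8); cv2.imwrite('pics/cmpf.png',np.vstack([cv2.resize(x[160:205,245:325,::-1],None,fx=6,fy=6,interpolation=2) for x in(r,b)]))
E
```

```text
tcp [0.5686 0.1008 0.1942] delta cm [ 0.06 -0.37 17.42] yaw_y 24.68 tilt z [ 0.0049  0.002  -1.    ] t 33.4 F [ 0.43 -0.37  0.37] T [-0.01   0.062  0.028] w 0.0401 q7 0.49
j7 -0.106 Tz -0.013 [ 0.2  0.3 -1. ]
tail 3.9 jaw 9.04 static 2.48
```

View pics/fin.png

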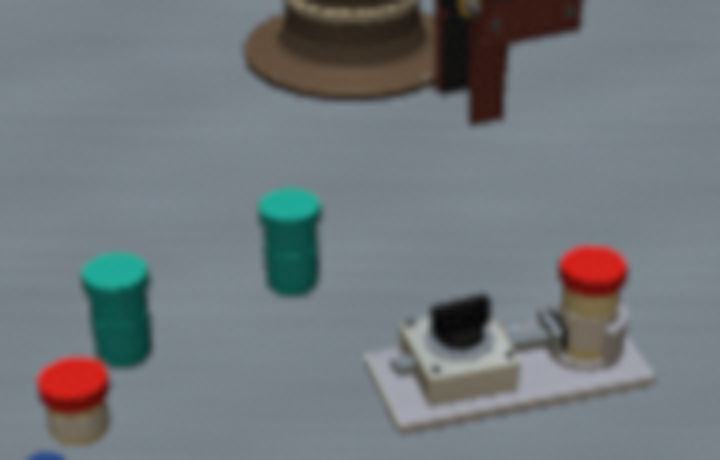

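View pics/cmpf.png

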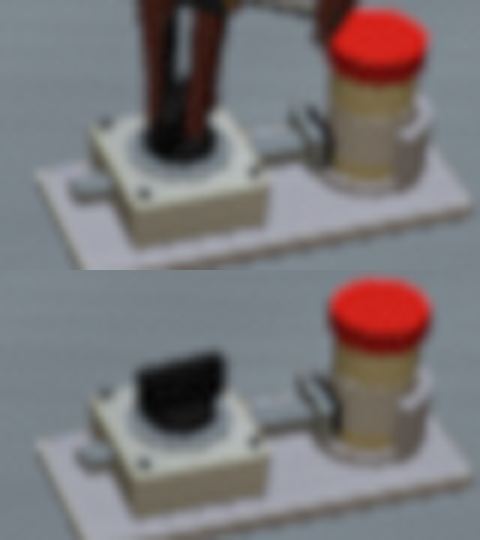

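```bash
python3 -c "
from workcell import arm
print(arm.sign_off())"
```

```text
the job is handed in; nothing more can be done
None
```

I stood the tall red-lidded pot in the nest, turned the knob clockwise until the sprung jaw gripped the pot, and handed the job in at about 33.5 s. The sign-off reports no verdict.

- **Placing:** I gripped the pot by its lid and lowered it until it touched the nest floor with about 4.5 N. After I released it, the picture showed it upright with the jaw still back.
- **Knob:** I turned it about 75° in all. From about 60° the torque reversed, so the knob was being pulled on, and the jaw and tail moved forward. Over the last 5° the jaw stood still and the pull disappeared, so I stopped there. The highest knob torque I read was about 0.34 N m, below the 0.5 N m limit. Part of it was side load from my grip being slightly off the axis.
- **Last checks:** The final pictures show the jaw forward against the pot and the pot upright by the fence. The turquoise look-alikes and the short pot in view look untouched, and the gripper is clear of everything.
- **Not confirmed:**
  - I did not measure the 8 N grip on the pot; I infer it from the jaw stopping against it.
  - I did not compare all bystander positions before and after.
- **Disagreed:** In the pictures the fingertips were 36–42 mm higher than the reported tool position, so I set heights from the pictures. The base plate's outline was also about 4.5 mm off from the nest and knob, so I located those two directly.

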